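Pack and latch the specimen transport case

TASK

Pack the red transport case for the courier: stand every orange-capped specimen cup upright in a nest of its own and lay the blue freezer block in the long bay. Then lower the lid gently until it is fully shut, without letting it slam, and press both black latches fully down against the front of the case. Leave the white-capped cup where it stands.

Things in the scene. Friction and masses are not known exactly. Their poses are not given: they have to be found in the camera images.
- case: red specimen transport case, fixed, 224 (x) x 142 (y) mm, 90 mm high when shut. Origin: centre of underside, on the worktop. Its -x side is the front with the two latches (turned to the robot's right); the lid hinge runs along its +x side (left). Floor 6 mm, walls 5 mm thick, rim 46 mm up, foam dividers up to 38 mm above the worktop, four nests, a long bay beside the hinge.
- nest_1 (a point): centre of the floor of nest 1, at (-75, 34, 6) mm in the case frame. Nests are 64 mm square, with a foam spine 20 mm wide between the row at x = -75 and the row at x = 9 and 4 mm dividers within a row; any cup may go in any nest.
- nest_2 (a point): centre of the floor of nest 2, at (-75, -34, 6) mm in the case frame
- nest_3 (a point): centre of the floor of nest 3, at (9, 34, 6) mm in the case frame
- nest_4 (a point): centre of the floor of nest 4, at (9, -34, 6) mm in the case frame
- bay (a point): centre of the floor of the freezer block's bay, at (76, 0, 6) mm in the case frame; the bay is 62 (case x) x 132 (case y) mm, so the block lies with its length along the case's y
- case_lid (a joint): lid angle in rad: 0 shut, grows as it opens, at most 2.08; it starts leaning back past upright. Hollow red shell 224 x 142 x 44 mm deep, a blank white label and a low black handle (9 mm proud, 100 mm from the hinge) on top. A stiff friction hinge (0.5 N m) holds it where it is left. It can be pushed over on its outer side and pressed down on its top (90 mm above the worktop when shut).
- case_hinge (a point): middle of the lid's hinge line, at (112, 0, 46) mm in the case frame; the line runs along the case's y
- lid_edge (a point): middle of the lid's outer front edge: 224 mm from the hinge along the lid and 44 mm out from the lid's rim plane (on the top face when shut)
- latch_a (a joint): angle of the latch at case y = +42 mm in rad: 0 = hanging flat down against the case front, its claw under the keeper rib; 1.57 = sticking straight out; at most 2.1. Black plate 32 mm wide, 5 mm thick, hinged on the lid's front at (-118, 42, 74) mm in the case frame when the lid is shut. Friction (0.06 N m) holds it where it is left; it goes fully down only with the lid shut.
- latch_a_tip (a point): point on the outer face of latch a, 34 mm from its hinge, where it is pressed (the outer face lies 6 mm out from the hinge axis, the free end is 44 mm from the hinge)
- latch_b (a joint): the same for the other latch, whose hinge lies at (-118, -42, 74) mm in the case frame when the lid is shut
- latch_b_tip (a point): the same for latch b
- freezer_block: hard blue freezer block 112 (x) x 50 (y) x 32 mm with a moulded carrying grip on top: a bar 78 mm long along x, 14 mm thick in y, whose top is 62 mm and underside 50 mm above the block's underside. 0.3 kg. Origin: centre of the underside.
- cup_1: specimen cup with an orange cap (some starts have only two or three of the four), 68 mm high; body 54 mm in diameter, cap 59 mm in diameter over the top 12 mm. About 80 g. Origin: centre of the underside, z up through the cap. Grasp round the cap or the body from above.
- cup_2: specimen cup with an orange cap (some starts have only two or three of the four), 68 mm high; body 54 mm in diameter, cap 59 mm in diameter over the top 12 mm. About 80 g. Origin: centre of the underside, z up through the cap. Grasp round the cap or the body from above.
- cup_3: specimen cup with an orange cap (some starts have only two or three of the four), 68 mm high; body 54 mm in diameter, cap 59 mm in diameter over the top 12 mm. About 80 g. Origin: centre of the underside, z up through the cap. Grasp round the cap or the body from above.
- cup_4: specimen cup with an orange cap (some starts have only two or three of the four), 68 mm high; body 54 mm in diameter, cap 59 mm in diameter over the top 12 mm. About 80 g. Origin: centre of the underside, z up through the cap. Grasp round the cap or the body from above.
- white_cup: empty specimen cup with a white cap, same size; it stays where it is. Origin: centre of the underside.

How it is judged:
On the way, in this order (a step that is already met when the one before it is completed fails the run):
1. every orange-capped cup stands in a nest of its own and the freezer block lies in the bay, with the lid still open ((distance between cup_1 and nest_1 below 0.013 m or distance between cup_1 and nest_2 below 0.013 m or distance between cup_1 and nest_3 below 0.013 m or distance between cup_1 and nest_4 below 0.013 m) and angle between each of cup_1, cup_2, cup_3, cup_4's own z axis and vertical below 0.12 rad and (distance between cup_2 and nest_1 below 0.013 m or distance between cup_2 and nest_2 below 0.013 m or distance between cup_2 and nest_3 below 0.013 m or distance between cup_2 and nest_4 below 0.013 m) and (distance between cup_3 and nest_1 below 0.013 m or distance between cup_3 and nest_2 below 0.013 m or distance between cup_3 and nest_3 below 0.013 m or distance between cup_3 and nest_4 below 0.013 m) and (distance between cup_4 and nest_1 below 0.013 m or distance between cup_4 and nest_2 below 0.013 m or distance between cup_4 and nest_3 below 0.013 m or distance between cup_4 and nest_4 below 0.013 m) and distance between freezer_block and bay below 0.02 m and angle between freezer_block's own z axis and vertical below 0.1 rad and value of joint case_lid above 0.8 rad), for 0.2 s.
2. the lid is shut over the load ((distance between cup_1 and nest_1 below 0.013 m or distance between cup_1 and nest_2 below 0.013 m or distance between cup_1 and nest_3 below 0.013 m or distance between cup_1 and nest_4 below 0.013 m) and angle between each of cup_1, cup_2, cup_3, cup_4's own z axis and vertical below 0.12 rad and (distance between cup_2 and nest_1 below 0.013 m or distance between cup_2 and nest_2 below 0.013 m or distance between cup_2 and nest_3 below 0.013 m or distance between cup_2 and nest_4 below 0.013 m) and (distance between cup_3 and nest_1 below 0.013 m or distance between cup_3 and nest_2 below 0.013 m or distance between cup_3 and nest_3 below 0.013 m or distance between cup_3 and nest_4 below 0.013 m) and (distance between cup_4 and nest_1 below 0.013 m or distance between cup_4 and nest_2 below 0.013 m or distance between cup_4 and nest_3 below 0.013 m or distance between cup_4 and nest_4 below 0.013 m) and distance between freezer_block and bay below 0.02 m and angle between freezer_block's own z axis and vertical below 0.1 rad and value of joint case_lid below 0.035 rad), for 0.2 s.
At the end, for the whole second after the job is handed in: every orange-capped cup upright (within 7 degrees) with its foot centre within 13 mm of the centre of a nest's floor, the freezer block flat within 20 mm of the bay's centre, the lid shut (under 0.035 rad), both latches down (under 0.12 rad) (all of step 2 and value of joint each of latch_a, latch_b below 0.12 rad and velocity of joint case_lid below 0.05 rad/s); the robot touches nothing.
It fails at once if the white-capped cup is shifted by more than 3 cm (distance of white_cup from where it was at the start of the episode above 0.03 m).
It fails at once if the lid slams (closes faster than 3 rad/s) (velocity of joint case_lid below -3 rad/s).
Of cup_1, cup_2, cup_3, cup_4 only 2 to 4 are there at a start; the rules pass over those that are not, and their reading is None.
At some moment in a run one of cup_1, cup_2, cup_3, cup_4, freezer_block may be knocked a few centimetres aside while the robot is not near it.
It also fails if it takes over 210 s, if anything falls off the work surface, if the arm or the gripper's body presses on something with over 40 N, if the wrist force passes 120 N, or if a joint passes its speed limit or range.

ROBOT

A 6-joint arm with a two-finger parallel gripper is mounted at the origin on a cart in front of the work surface, level with it; the furniture and walls round the work are solid. World frame = base frame: x ahead of the robot, y to its left, z up, the work surface at z = 0. Lengths are in m, angles in rad, forces in N, time in s.
With the tool pointing down it reaches from about 0.3 to 0.875 m from the base axis. Payload 6.4 kg.
Tool frame: the origin (TCP) lies at the centre of the arm's flange, where the gripper is bolted on; the fingertips stand 173 mm ahead of it and the grasp point (between the pads) lies 155 mm ahead of it; z points along the fingers, x is the direction in which the jaws open and shut, and the axes are right-handed (so a half turn about z gives the same grasp; the last joint's range is limited). The gripper opens to 85 mm and grips with 20 to 120 N. Pads are 22 mm wide; open, the fingers measure 114 mm over their backs; the gripper's body (76 mm by 85 mm) begins 54 mm behind the grasp point. The pads swing forward as they close: fully open they stand 13 mm farther back than shut.
Start: joints at [-1.406, 0.181, 1.607, -0, 1.354, -0.206], TCP at [0.208, -0.536, 0.405] pointing down, gripper open.
Joint ranges: [-2.99, 2.99], [-0.89, 2.07], [0.3, 2.58], [-1.14, 4.28], [0, 2.63], [-3.12, 3.12]. Speed limits (rad/s): [2.57, 2.57, 3.01, 3.14, 3.14, 3.14].

INTERFACE

Orientations are given as a unit quaternion [w, x, y, z].
In Python, from bench import ctrl gives the robot as it stands. The module is installed in compiled form; this text tells all that it offers.
- The arm moves only by the tool move_arm, never from a script. Its argument "moves" is a list of rows, each an object of numbers: "gripper": the opening in per cent of the stroke, from 0 (shut) to 100 (fully open); "x", "y", "z": the shift along the tool's x, y, z in cm; "roll": the turn about the tool's z in degrees. In form: [{"gripper": .., "x": .., "y": .., "z": .., "roll": ..}, ...]. A call has 1 to 5 rows; each row shifts and turns the commanded pose from where the row before left it, along the tool's axes as they then stand; what a row does not reach is not made up. A row lasts 1/8 s, in which the tool goes at most 62.5 mm and 10.7 degrees, less where a joint would pass 70% of its speed; a pose out of reach is approached as far as the arm can. A call is refused whole if a number of a shift passes 6.25 or a number of a turn 10.7, either way. A call with a gripper value outside its range is refused whole. The fingers move at their own pace and stop on an object; the grip force is fixed at half the most. Time passes only in rows, so rows that do not move let the fingers close. It gives the time, the measured TCP pose, the force and the opening at its end, in the units of the state.
- ctrl.get_obs(): the state, without advancing time (a new reading comes with each control period).
- ctrl.camera(name): name is "scene" or "top"; returns a dict with "img" (400x640x3 uint8, red, green, blue), "fx", "fy", "cx", "cy" (pixels), "world_from_camera" (4x4, takes a point from camera to world coordinates). Camera axes: x right, y up, looking along -z (the intrinsics and any distortion apply to the point x, -y, -z); pixel columns grow to the right and rows downward; lengths in m; the calibration is good to about 2 mm. A picture is of the moment at which its call begins. There is no depth.
- ctrl.hand_in(): hands the job in, once; it reports no verdict.
The state is a dict: "time_s": time; "q": joint angles; "dq": joint speeds; "joint_efforts": joint torques, N m; "eef_pos": TCP position; "eef_rot": TCP orientation; "wrist_force": force on the tool from outside, world axes, zero at the start; "torque": the same for the moment, N m; "opening": opening from 0.0 (shut) to 1.0 (fully open).
Only numpy, scipy, OpenCV 4.12 (cv2) and the standard library are available. Lean on these libraries where they do the work, as an engineer would, in place of code of your own. Each camera call takes 0.05 s, during which the arm holds its last target. There are 200 camera calls.

## Working session

There is one attempt and no reset: what is moved stays moved. The work goes in short steps, Python scripts to look and compute and a tool call to move; the robot and the scene stay as the last step left them, time stands still between calls to the robot, and variables do not carry over. Pictures are saved under pics/ and viewed, about 12 in all and at most 16, crops included, and the job is handed in when it is done.

Besides the shell and the picture viewer there is one more tool, called after "Request:" by a JSON object that holds its "name" and its "arguments", one argument or row to a line. move_arm: Moves the arm, as the interface text tells. Its arguments: {"type":"object","properties":{"moves":{"type":"array","items":{"type":"object","properties":{"gripper":{"type":"number"},"x":{"type":"number"},"y":{"type":"number"},"z":{"type":"number"},"roll":{"type":"number"}}}}},"required":["moves"]}

```bash
mkdir -p pics; cat > h.py <<'E'
import numpy as np, cv2
from bench import ctrl
from scipy.spatial.transform import Rotation as R
def obs():
    o=ctrl.get_obs(); print('t',round(o['time_s'],2),'pos',np.round(o['eef_pos'],4),'F',np.round(o['wrist_force'],1),'op',round(o['opening'],3))
    q=o['eef_rot']; m=R.from_quat([q[1],q[2],q[3],q[0]]).as_matrix(); print('toolx',np.round(m[:,0],3),'y',np.round(m[:,1],3),'z',np.round(m[:,2],3)); return o,m
def cam(n,f=None):
    c=ctrl.camera(n)
    if f: cv2.imwrite('pics/'+f,c['img'][:,:,::-1])
    return c
def ray(c,u,v,z):
    T=np.array(c['world_from_camera']); d=T[:3,:3]@np.array([(u-c['cx'])/c['fx'],-(v-c['cy'])/c['fy'],-1]); o=T[:3,3]
    return o+d*(z-o[2])/d[2]
def proj(c,p):
    T=np.array(c['world_from_camera']); q=T[:3,:3].T@(np.array(p)-T[:3,3]); return c['cx']+c['fx']*q[0]/-q[2], c['cy']-c['fy']*q[1]/-q[2]
E
python3 - <<'E'
from h import *
obs()
for n in('top','scene'):
    c=cam(n,n+'0.png'); print(n,{k:v for k,v in c.items() if k not in('img',)})
E
```

```text
t 0.0 pos [ 0.2083 -0.5357  0.4038] F [-0.2  0.1 -0.1] op 1.003
toolx [ 0.362 -0.932 -0.002] y [-0.932 -0.362 -0.   ] z [-0.     0.002 -1.   ]
top {'fx': 467.43812686445494, 'fy': 467.43812686445494, 'cx': 315.80972512983544, 'cy': 196.11932591378033, 'world_from_camera': array([[-0.02599552,  0.98257457, -0.18404196,  0.22793631],
       [-0.99956855, -0.02806688, -0.00865838, -0.0668644 ],
       [-0.01367299,  0.18373747,  0.98288025,  1.37538177],
       [ 0.        ,  0.        ,  0.        ,  1.        ]])}
scene {'fx': 393.78535857301694, 'fy': 393.78535857301694, 'cx': 321.53288295502534, 'cy': 193.43371145585965, 'world_from_camera': array([[-0.77849247,  0.29897728, -0.55187141, -0.02355188],
       [-0.62761206, -0.38096011,  0.67894955,  0.57004423],
       [-0.0072505 ,  0.87491827,  0.48421633,  0.52935962],
       [ 0.        ,  0.        ,  0.        ,  1.        ]])}
```

View pics/top0.png

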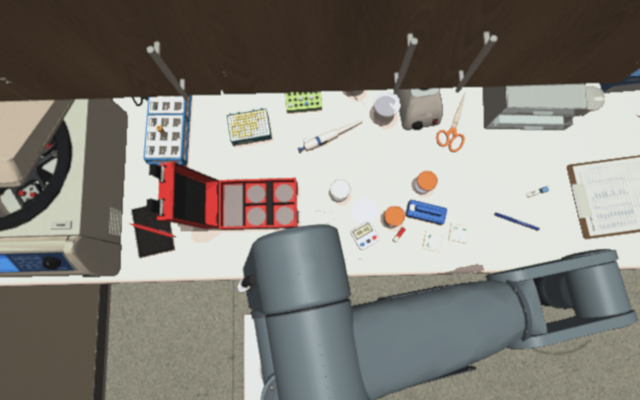

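View pics/scene0.png

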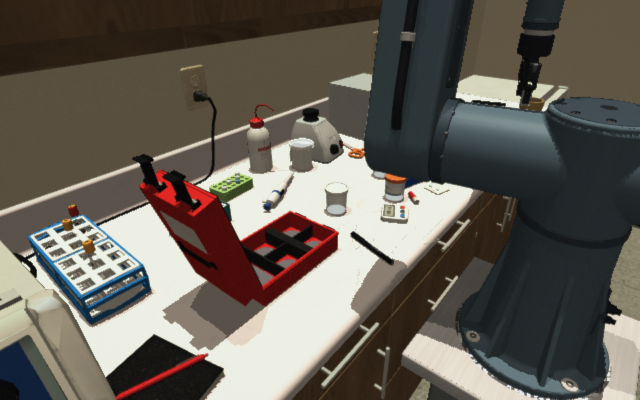

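Top view: the case is at about (260,203) with the lid leaning left. There are two visible orange cups at (427,181) and (394,216), the blue block at (426,212), and the white cup at (340,190). The scene view shows the open lid and the latches sticking out. The arm could be hiding another cup.

```bash
cat >> h.py <<'E'
def blobs(c,lo,hi,amin=60):
    h=cv2.cvtColor(c['img'],cv2.COLOR_RGB2HSV); m=cv2.inRange(h,np.array(lo),np.array(hi)); m=cv2.morphologyEx(m,cv2.MORPH_OPEN,np.ones((2,2)))
    return m,[k for k in cv2.findContours(m,cv2.RETR_EXTERNAL,cv2.CHAIN_APPROX_NONE)[0] if cv2.contourArea(k)>amin]
def look(c):
    for nm,lo,hi,z in (('orange',(5,150,120),(18,255,255),.068),('blue',(100,120,60),(125,255,255),.032)):
        for k in blobs(c,lo,hi)[1]:
            (u,v),r=cv2.minEnclosingCircle(k); b=cv2.boxPoints(cv2.minAreaRect(k)); w=np.array([ray(c,*p,z)[:2] for p in b]); e=w[1]-w[0],w[2]-w[1]; l=max(e,key=np.linalg.norm)
            print(nm,'px',round(u),round(v),'A',cv2.contourArea(k),'ctr',np.round(w.mean(0),4),'size',np.round(np.linalg.norm(e,axis=1),3),'longdeg',round(np.degrees(np.arctan2(l[1],l[0])),1))
E
python3 - <<'E'
from h import *
c=cam('top'); look(c)
h=c['img'].copy()
for k in blobs(c,(0,150,60),(4,255,255))[1]:
    b=cv2.boxPoints(cv2.minAreaRect(k)); print('red',cv2.boundingRect(k),np.round(b).tolist())
cv2.imwrite('pics/c1.png',cv2.resize(h[150:260,120:460],(800,259*1),interpolation=cv2.INTER_CUBIC)[:,:,::-1])
print('white',ray(c,340.5,187,.068))
cv2.imwrite('pics/c2.png',cv2.resize(h[150:250,150:310],(800,500),interpolation=cv2.INTER_CUBIC)[:,:,::-1])
E
```

```text
orange px 395 217 A 244.5 ctr [ 0.4081 -0.2768] size [0.051 0.048] longdeg -91.6
orange px 428 181 A 228.5 ctr [ 0.5061 -0.375 ] size [0.049 0.05 ] longdeg 175.8
blue px 14 264 A 295.5 ctr [0.3061 0.8166] size [0.081 0.046] longdeg -91.5
blue px 50 262 A 124.5 ctr [0.3208 0.7111] size [0.034 0.135] longdeg -110.6
blue px 427 213 A 489.5 ctr [ 0.4214 -0.3756] size [0.047 0.109] longdeg -106.0
red (135, 225, 38, 13) [[134.0, 228.0], [135.0, 224.0], [173.0, 234.0], [172.0, 238.0]]
red (246, 205, 21, 11) [[245.0, 206.0], [266.0, 204.0], [267.0, 213.0], [246.0, 215.0]]
red (157, 163, 141, 67) [[155.0, 221.0], [164.0, 161.0], [303.0, 181.0], [295.0, 241.0]]
white [ 0.4971961  -0.12647832  0.068     ]
```

View pics/c2.png

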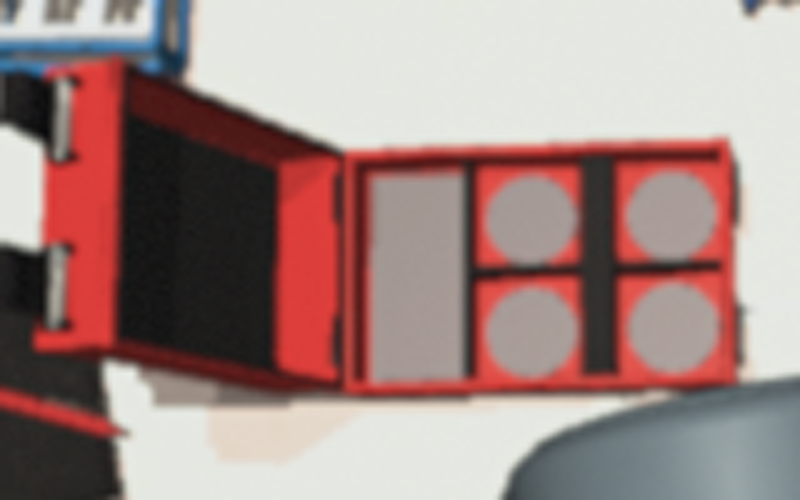

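The crop shows the case clearly. The nest circles are at crop px (530,220), (672,214), (530,332) and (673,327), and the bay is at (418,277).

```bash
python3 - <<'E'
from h import *
c=cam('top')
h=cv2.cvtColor(c['img'],cv2.COLOR_RGB2HSV); m=cv2.inRange(h,(0,0,120),(180,45,195)); m[:183]=0;m[:,:222]=0;m[228:]=0;m[:,296:]=0
P=[]
for k in cv2.findContours(m,cv2.RETR_EXTERNAL,cv2.CHAIN_APPROX_NONE)[0]:
    if cv2.contourArea(k)>60:
        M=cv2.moments(k);u,v=M['m10']/M['m00'],M['m01']/M['m00'];print(round(u,1),round(v,1),cv2.contourArea(k),np.round(ray(c,u,v,.006),4))
pts={(-75,34):(673,327),(-75,-34):(672,214),(9,34):(530,332),(9,-34):(530,220)}
A=[];B=[]
for a,(x,y) in pts.items():
    u,v=150+(x+.5)/5-.5,150+(y+.5)/5-.5; w=ray(c,u,v,.006); print(a,np.round(w,4)); A.append(a);B.append(w[:2])
A=np.array(A)/1000;B=np.array(B)
a0=A.mean(0);b0=B.mean(0);H=(A-a0).T@(B-b0);th=np.arctan2(H[0,1]-H[1,0],H[0,0]+H[1,1]);Rm=np.array([[np.cos(th),-np.sin(th)],[np.sin(th),np.cos(th)]])
t=b0-Rm@a0;print('case',np.round(t,4),np.degrees(th)); print('res',np.round((Rm@A.T).T+t-B,4))
for n,p in dict(n1=(-75,34),n2=(-75,-34),n3=(9,34),n4=(9,-34),bay=(76,0)).items(): print(n,np.round(Rm@np.array(p)/1000+t,4))
for x,y in ((345,155),(728,142),(737,383),(347,392)): 
    w=ray(c,150+x/5-.4,150+y/5-.4,.046)[:2]; print('rim',np.round(w,4),'case mm',np.round(Rm.T@(w-t)*1000,1))
cv2.imwrite('pics/c3.png',cv2.resize(c['img'][160:250,370:460],(600,600),interpolation=cv2.INTER_CUBIC)[:,:,::-1])
E
```

```text
255.9 216.0 191.0 [0.4296 0.1241 0.006 ]
284.3 215.2 186.5 [0.4296 0.04   0.006 ]
255.9 193.8 188.0 [0.4966 0.124  0.006 ]
233.5 205.1 648.5 [0.4641 0.191  0.006 ]
283.8 192.9 189.0 [0.4969 0.0405 0.006 ]
(-75, 34) [0.4302 0.0402 0.006 ]
(-75, -34) [0.4984 0.0399 0.006 ]
(9, 34) [0.4295 0.1251 0.006 ]
(9, -34) [0.4971 0.1249 0.006 ]
case [0.4636 0.1155] 90.2961813239424
res [[-0.0001  0.0001]
 [-0.0003  0.0008]
 [ 0.     -0.0007]
 [ 0.0004 -0.0002]]
n1 [0.43   0.0404]
n2 [0.498  0.0407]
n3 [0.4296 0.1244]
n4 [0.4976 0.1247]
bay [0.4632 0.1915]
rim [0.5311 0.2274] case mm [111.5 -68. ]
rim [0.5323 0.0035] case mm [-112.3  -68.1]
rim [0.3909 0.0009] case mm [-114.2   73.3]
rim [0.3919 0.2246] case mm [109.4  71.2]
```

View pics/c3.png

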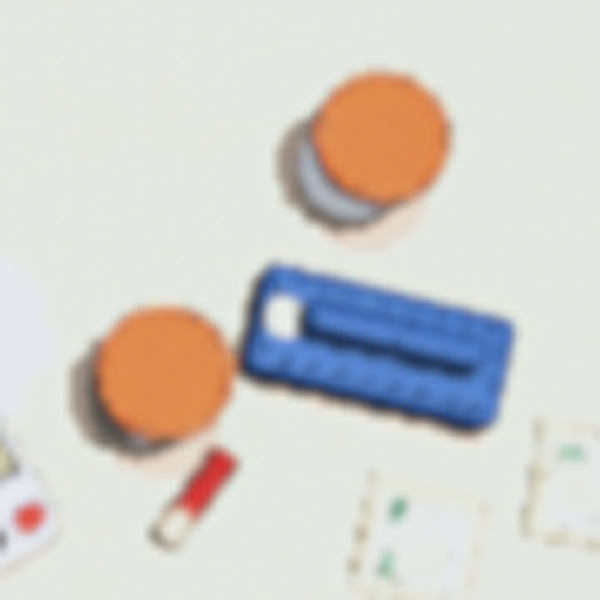

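```bash
cat >> h.py <<'E'
def go(x,y,z,ang=None):
    "shift to TCP target in present tool axes (cm), roll needed to bring tool x to world angle ang"
    o,m=obs(); d=m.T@(np.array([x,y,z])-o['eef_pos'])*100
    a=np.degrees(np.arctan2(m[1,0],m[0,0])); print('d tool cm',np.round(d,2),'yaw',round(a,1),'roll',None if ang is None else round((a-ang+180)%360-180,1))
E
python3 - <<'E'
from h import *
c=cam('top')
f=lambda x,y,z:np.round(ray(c,370+(x+.5)/6.667-.5,160+(y+.5)/6.667-.5,z),4)
print('A',f(165,373,.068),'B',f(382,138,.068))
print('bar',f(305,316,.062),f(480,358,.062),f(393,337,.062))
print('top corners',f(272,266,.032),f(515,320,.032),f(495,415,.032),f(250,362,.032))
go(.421,-.376,.30,-16)
E
```

```text
A [ 0.4108 -0.275   0.068 ] B [ 0.5097 -0.3734  0.068 ]
bar [ 0.4345 -0.3368  0.062 ] [ 0.4144 -0.4096  0.062 ] [ 0.4244 -0.3735  0.062 ]
top corners [ 0.4617 -0.33    0.032 ] [ 0.4349 -0.4339  0.032 ] [ 0.3936 -0.4221  0.032 ] [ 0.4197 -0.3178  0.032 ]
t 0.25 pos [ 0.2084 -0.5358  0.4043] F [ 0.7 -0.4 -0.4] op 0.997
toolx [ 0.362 -0.932 -0.001] y [-0.932 -0.362 -0.   ] z [-0.     0.001 -1.   ]
d tool cm [ -7.18 -25.61  10.44] yaw -68.8 roll -52.8
```

Request:
{"name": "move_arm", "arguments": {
  "moves": [
    {"x": -1.4, "y": -5.2, "z": 1, "gripper": 45},
    {"x": -1.4, "y": -5.2, "z": 2.2},
    {"x": -1.4, "y": -5.2, "z": 2.2},
    {"x": -1.4, "y": -5.2, "z": 2.2},
    {"x": -1.4, "y": -5.2, "z": 2.2}
  ]
}}

```text
validation failed for argument at $.mo...
```

Request:
{"name": "move_arm", "arguments": {
  "moves": [
    {"roll": -10.6},
    {"roll": -10.6},
    {"roll": -10.6},
    {"roll": -10.5},
    {"roll": -10.5}
  ]
}}

```text
validation failed for argument at $.mo...
```

```bash
python3 - <<'E'
from h import *
go(.425,-.375,.21,-16)
c=cam('top'); look(c); cv2.imwrite('pics/t2.png',cv2.resize(c['img'][140:290,190:500],(800,387))[:,:,::-1])
E
```

```text
t 0.25 pos [ 0.2084 -0.5358  0.4043] F [ 0.7 -0.4 -0.4] op 0.997
toolx [ 0.362 -0.932 -0.001] y [-0.932 -0.362 -0.   ] z [-0.     0.001 -1.   ]
d tool cm [ -7.12 -26.01  19.44] yaw -68.8 roll -52.8
orange px 395 217 A 245.5 ctr [ 0.4081 -0.2768] size [0.051 0.048] longdeg -91.6
orange px 428 181 A 228.5 ctr [ 0.5061 -0.375 ] size [0.049 0.05 ] longdeg 175.8
blue px 14 264 A 294.5 ctr [0.3061 0.8166] size [0.081 0.046] longdeg -91.5
blue px 50 262 A 121.0 ctr [0.3215 0.7114] size [0.031 0.135] longdeg -108.8
blue px 427 213 A 489.5 ctr [ 0.4214 -0.3756] size [0.047 0.109] longdeg -106.0
```

View pics/t2.png

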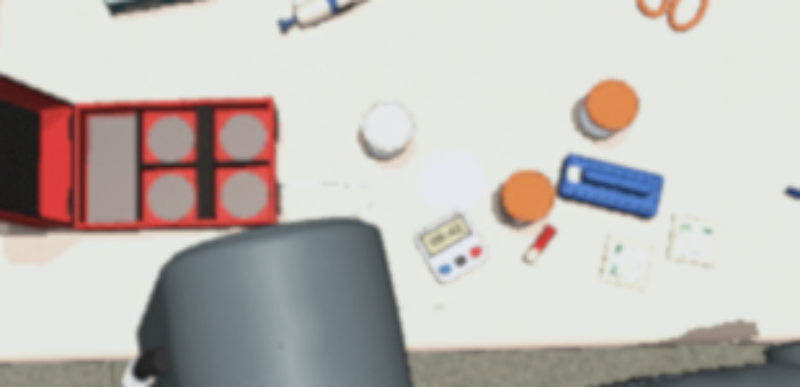

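The move was refused, so the scene is unchanged: the arm still covers the counter front at crop (270,290). Every row probably needs all five numbers.

Request:
{"name": "move_arm", "arguments": {
  "moves": [
    {"gripper": 45, "x": -1.4, "y": -5.2, "z": 1, "roll": 0},
    {"gripper": 45, "x": -1.4, "y": -5.2, "z": 2.2, "roll": 0},
    {"gripper": 45, "x": -1.4, "y": -5.2, "z": 2.2, "roll": 0},
    {"gripper": 45, "x": -1.4, "y": -5.2, "z": 2.2, "roll": 0},
    {"gripper": 45, "x": -1.4, "y": -5.2, "z": 2.2, "roll": 0}
  ]
}}

```text
time_s: 0.92
eef_pos: [0.4266, -0.3753, 0.3062]
eef_rot: [0.0, 0.825, -0.565, 0.0]
wrist_force: [0.9, -1.0, 0.6]
opening: 0.45
```

Request:
{"name": "move_arm", "arguments": {
  "moves": [
    {"gripper": 45, "x": 0, "y": 0, "z": 0, "roll": -10.6},
    {"gripper": 45, "x": 0, "y": 0, "z": 0, "roll": -10.6},
    {"gripper": 45, "x": 0, "y": 0, "z": 0, "roll": -10.6},
    {"gripper": 45, "x": 0, "y": 0, "z": 0, "roll": -10.5},
    {"gripper": 45, "x": 0, "y": 0, "z": 0, "roll": -10.5}
  ]
}}

```text
time_s: 1.55
eef_pos: [0.4254, -0.3764, 0.3066]
eef_rot: [-0.0, 0.991, -0.136, -0.0]
wrist_force: [0.3, -0.4, -0.1]
opening: 0.453
```

```bash
python3 - <<'E'
from h import *
go(.425,-.375,.21,-16)
c=cam('top'); look(c); cv2.imwrite('pics/t3.png',cv2.resize(c['img'][140:290,190:500],(800,387))[:,:,::-1])
E
```

```text
t 1.55 pos [ 0.4254 -0.3764  0.3066] F [ 0.3 -0.4 -0.1] op 0.453
toolx [ 0.963 -0.269 -0.   ] y [-0.269 -0.963 -0.   ] z [-0.  0. -1.]
d tool cm [-0.07 -0.13  9.66] yaw -15.6 roll 0.4
blue px 14 264 A 290.0 ctr [0.3061 0.8166] size [0.081 0.046] longdeg -91.5
blue px 50 262 A 117.5 ctr [0.3215 0.7114] size [0.031 0.135] longdeg -108.8
```

View pics/t3.png

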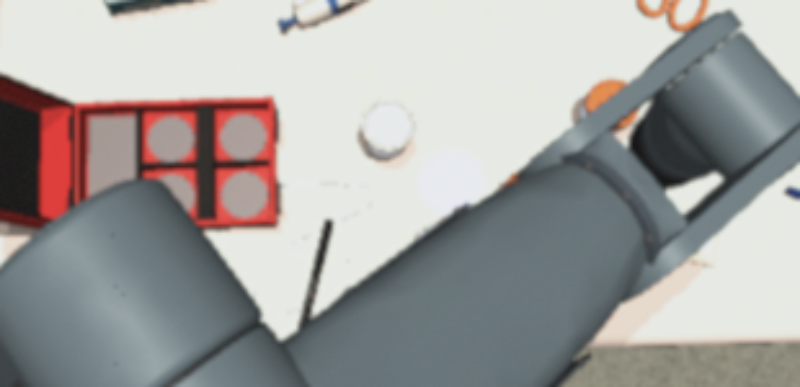

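The uncovered area holds only a pen at (316,275), so there are two orange cups. Descending on the block's grip.

Request:
{"name": "move_arm", "arguments": {
  "moves": [
    {"gripper": 45, "x": -0.1, "y": -0.1, "z": 5, "roll": 0},
    {"gripper": 45, "x": 0, "y": 0, "z": 3.5, "roll": 0},
    {"gripper": 45, "x": 0, "y": 0, "z": 1, "roll": 0},
    {"gripper": 0, "x": 0, "y": 0, "z": 0, "roll": 0},
    {"gripper": 0, "x": 0, "y": 0, "z": 0, "roll": 0}
  ]
}}

```text
time_s: 2.22
eef_pos: [0.4252, -0.3759, 0.2133]
eef_rot: [0.001, 0.99, -0.139, 0.001]
wrist_force: [-0.6, 0.3, -2.9]
opening: 0.15
```

Request:
{"name": "move_arm", "arguments": {
  "moves": [
    {"gripper": 0, "x": 0, "y": 0, "z": 0, "roll": 0},
    {"gripper": 0, "x": 0, "y": 0, "z": 0, "roll": 0},
    {"gripper": 0, "x": 0, "y": 0, "z": -2, "roll": 0},
    {"gripper": 0, "x": 0, "y": 0, "z": -5, "roll": 0},
    {"gripper": 0, "x": 0, "y": 0, "z": -5, "roll": 0}
  ]
}}

```text
time_s: 2.85
eef_pos: [0.4244, -0.3749, 0.3327]
eef_rot: [-0.0, 0.99, -0.139, -0.0]
wrist_force: [0.4, -0.3, -2.4]
opening: 0.152
```

```bash
python3 - <<'E'
from h import *
go(.425,-.375,.33,-90)
E
```

```text
t 2.85 pos [ 0.4244 -0.3749  0.3327] F [ 0.4 -0.3 -2.4] op 0.152
toolx [ 0.961 -0.275 -0.001] y [-0.275 -0.961 -0.001] z [-0.001  0.001 -1.   ]
d tool cm [ 0.06 -0.01  0.27] yaw -16.0 roll 74.0
```

Request:
{"name": "move_arm", "arguments": {
  "moves": [
    {"gripper": 0, "x": 0, "y": 0, "z": 0, "roll": 10.6},
    {"gripper": 0, "x": 0, "y": 0, "z": 0, "roll": 10.6},
    {"gripper": 0, "x": 0, "y": 0, "z": 0, "roll": 10.6},
    {"gripper": 0, "x": 0, "y": 0, "z": 0, "roll": 10.6},
    {"gripper": 0, "x": 0, "y": 0, "z": 0, "roll": 10.6}
  ]
}}

```text
time_s: 3.48
eef_pos: [0.4245, -0.3751, 0.3317]
eef_rot: [-0.0, 0.823, -0.569, -0.0]
wrist_force: [-0.6, -0.8, -2.6]
opening: 0.15
```

Request:
{"name": "move_arm", "arguments": {
  "moves": [
    {"gripper": 0, "x": 0, "y": 0, "z": 0, "roll": 10.5},
    {"gripper": 0, "x": 0, "y": 0, "z": 0, "roll": 10.5},
    {"gripper": 0, "x": -5, "y": 0, "z": 0, "roll": 0},
    {"gripper": 0, "x": -6, "y": 0, "z": 0, "roll": 0},
    {"gripper": 0, "x": -6, "y": -1, "z": 0, "roll": 0}
  ]
}}

```text
time_s: 4.1
eef_pos: [0.4339, -0.2037, 0.3317]
eef_rot: [0.0, -0.707, 0.707, 0.0]
wrist_force: [1.2, 0.5, -2.3]
opening: 0.148
```

Request:
{"name": "move_arm", "arguments": {
  "moves": [
    {"gripper": 0, "x": -6, "y": -1, "z": 0, "roll": 0},
    {"gripper": 0, "x": -6, "y": -1, "z": 0, "roll": 0},
    {"gripper": 0, "x": -6, "y": -1, "z": 0, "roll": 0},
    {"gripper": 0, "x": -6, "y": 0, "z": 0, "roll": 0},
    {"gripper": 0, "x": -6, "y": 0, "z": 0, "roll": 0}
  ]
}}

```text
time_s: 4.72
eef_pos: [0.4639, 0.0967, 0.3321]
eef_rot: [-0.0, 0.707, -0.707, 0.0]
wrist_force: [0.6, 0.0, -2.6]
opening: 0.151
```

```bash
python3 - <<'E'
from h import *
go(.464,.1915,.27,-89.7)
E
```

```text
t 4.72 pos [0.4639 0.0967 0.3321] F [ 0.6  0.  -2.6] op 0.151
toolx [ 0.001 -1.     0.   ] y [-1.    -0.001 -0.001] z [ 0.001 -0.    -1.   ]
d tool cm [-9.48 -0.01  6.21] yaw -90.0 roll -0.3
```

Request:
{"name": "move_arm", "arguments": {
  "moves": [
    {"gripper": 0, "x": -5, "y": 0, "z": 0, "roll": 0},
    {"gripper": 0, "x": -4.5, "y": 0, "z": 1, "roll": 0},
    {"gripper": 0, "x": 0, "y": 0, "z": 3, "roll": -0.3},
    {"gripper": 0, "x": 0, "y": 0, "z": 2, "roll": 0},
    {"gripper": 0, "x": 0, "y": 0, "z": 0, "roll": 0}
  ]
}}

```text
time_s: 5.35
eef_pos: [0.4632, 0.1898, 0.2702]
eef_rot: [0.002, 0.709, -0.705, -0.001]
wrist_force: [-0.8, 0.1, -2.4]
opening: 0.147
```

```bash
python3 - <<'E'
from h import *
go(.464,.1915,.22,-89.7)
c=cam('scene'); cv2.imwrite('pics/s4.png',cv2.resize(c['img'][130:330,150:400],(750,600))[:,:,::-1])
E
```

```text
t 5.35 pos [0.4632 0.1898 0.2702] F [-0.8  0.1 -2.4] op 0.147
toolx [ 0.006 -1.     0.001] y [-1.    -0.006  0.004] z [-0.004 -0.001 -1.   ]
d tool cm [-0.17 -0.11  5.02] yaw -89.6 roll 0.1
```

View pics/s4.png

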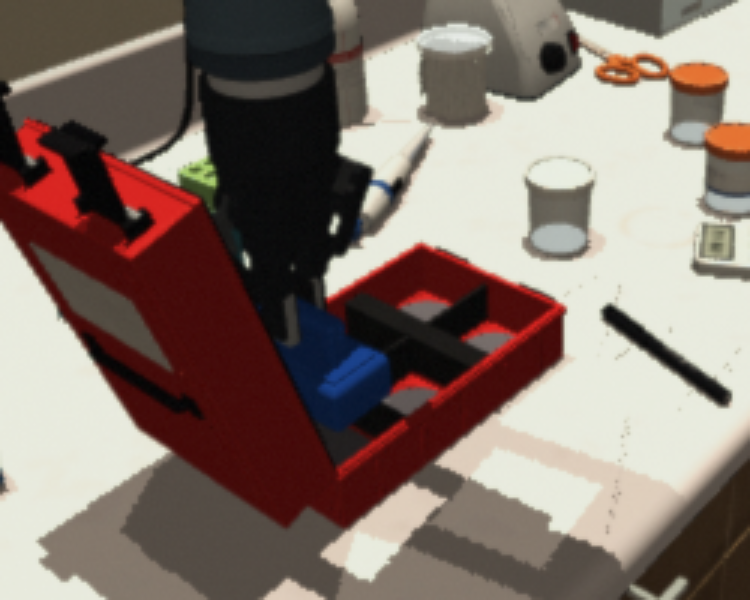

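The block hangs at crop (340,370), square above the bay. The two orange cups show at (698,90) and (732,150). Lowering the block.

Request:
{"name": "move_arm", "arguments": {
  "moves": [
    {"gripper": 0, "x": -0.2, "y": 0, "z": 2, "roll": 0},
    {"gripper": 0, "x": 0, "y": 0, "z": 1.5, "roll": 0},
    {"gripper": 0, "x": 0, "y": 0, "z": 1, "roll": 0},
    {"gripper": 0, "x": 0, "y": 0, "z": 0.5, "roll": 0},
    {"gripper": 0, "x": 0, "y": 0, "z": 0, "roll": 0}
  ]
}}

```text
time_s: 6.02
eef_pos: [0.4642, 0.1917, 0.2216]
eef_rot: [0.0, 0.709, -0.705, -0.0]
wrist_force: [0.3, 0.2, -2.6]
opening: 0.148
```

Request:
{"name": "move_arm", "arguments": {
  "moves": [
    {"gripper": 0, "x": 0, "y": 0, "z": 0.2, "roll": 0},
    {"gripper": 28, "x": 0, "y": 0, "z": 0, "roll": 0},
    {"gripper": 28, "x": 0, "y": 0, "z": 0, "roll": 0},
    {"gripper": 28, "x": 0, "y": 0, "z": -4, "roll": 0},
    {"gripper": 28, "x": 0, "y": 0, "z": -6, "roll": 0}
  ]
}}

```text
time_s: 6.65
eef_pos: [0.4634, 0.1916, 0.3194]
eef_rot: [0.002, 0.709, -0.705, -0.001]
wrist_force: [0.3, 0.8, -0.3]
opening: 0.283
```

Request:
{"name": "move_arm", "arguments": {
  "moves": [
    {"gripper": 100, "x": 4, "y": 0, "z": 0, "roll": 0},
    {"gripper": 100, "x": 6, "y": 0, "z": 0, "roll": 0},
    {"gripper": 100, "x": 6, "y": 1, "z": 0, "roll": 0},
    {"gripper": 100, "x": 6, "y": 1, "z": 0, "roll": 0},
    {"gripper": 100, "x": 6, "y": 1, "z": 0, "roll": 0}
  ]
}}

```text
time_s: 7.28
eef_pos: [0.4354, -0.0902, 0.3204]
eef_rot: [-0.0, 0.709, -0.705, 0.001]
wrist_force: [0.6, -0.3, 0.2]
opening: 1.003
```

```bash
python3 - <<'E'
from h import *
go(.41,-.275,.21,-90)
c=cam('top'); look(c); cv2.imwrite('pics/t5.png',cv2.resize(c['img'][140:290,190:500],(800,387))[:,:,::-1])
E
```

```text
t 7.28 pos [ 0.4354 -0.0902  0.3204] F [ 0.6 -0.3  0.2] op 1.003
toolx [ 0.006 -1.     0.001] y [-1.    -0.006 -0.002] z [ 0.002 -0.001 -1.   ]
d tool cm [18.46  2.68 11.05] yaw -89.6 roll 0.4
orange px 395 217 A 242.5 ctr [ 0.4081 -0.2768] size [0.051 0.048] longdeg -91.6
orange px 428 181 A 228.5 ctr [ 0.5061 -0.375 ] size [0.049 0.05 ] longdeg 175.8
blue px 13 264 A 290.0 ctr [0.3061 0.8181] size [0.078 0.046] longdeg -91.5
blue px 48 262 A 130.5 ctr [0.3213 0.7175] size [0.033 0.145] longdeg -106.2
blue px 233 206 A 537.0 ctr [0.4589 0.1875] size [0.047 0.11 ] longdeg -179.8
```

View pics/t5.png

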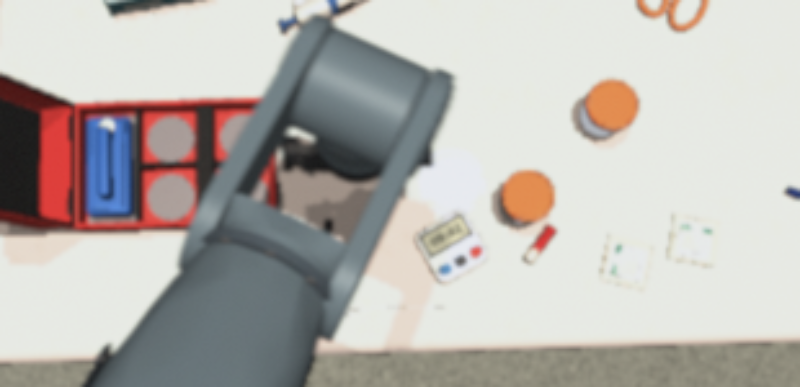

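The block lies in the bay at crop (108,167) and the cups are undisturbed. On to cup A.

Request:
{"name": "move_arm", "arguments": {
  "moves": [
    {"gripper": 100, "x": 6, "y": 1, "z": 0, "roll": 0.4},
    {"gripper": 100, "x": 6, "y": 1, "z": 0, "roll": 0},
    {"gripper": 100, "x": 5, "y": 0.6, "z": 1, "roll": 0},
    {"gripper": 100, "x": 1.5, "y": 0, "z": 2, "roll": 0},
    {"gripper": 100, "x": 0, "y": 0, "z": 2, "roll": 0}
  ]
}}

```text
time_s: 7.95
eef_pos: [0.4102, -0.2751, 0.2697]
eef_rot: [-0.0, -0.706, 0.708, -0.001]
wrist_force: [0.4, -0.3, -0.8]
opening: 1.004
```

Request:
{"name": "move_arm", "arguments": {
  "moves": [
    {"gripper": 100, "x": 0, "y": 0, "z": 4, "roll": 0},
    {"gripper": 100, "x": 0, "y": 0, "z": 2, "roll": 0},
    {"gripper": 0, "x": 0, "y": 0, "z": 0, "roll": 0},
    {"gripper": 0, "x": 0, "y": 0, "z": 0, "roll": 0},
    {"gripper": 0, "x": 0, "y": 0, "z": 0, "roll": 0}
  ]
}}

```text
time_s: 8.57
eef_pos: [0.4107, -0.2738, 0.211]
eef_rot: [-0.0, -0.707, 0.707, -0.001]
wrist_force: [0.7, -0.2, -2.0]
opening: 0.671
```

```bash
python3 - <<'E'
from h import *
go(.41,-.275,.21,-90)
E
```

```text
t 8.57 pos [ 0.4107 -0.2738  0.211 ] F [ 0.7 -0.2 -2. ] op 0.671
toolx [-0.001 -1.     0.002] y [-1.     0.001 -0.002] z [ 0.002 -0.002 -1.   ]
d tool cm [0.12 0.07 0.1 ] yaw -90.0 roll -0.0
```

Request:
{"name": "move_arm", "arguments": {
  "moves": [
    {"gripper": 0, "x": 0, "y": 0, "z": -3, "roll": 0},
    {"gripper": 0, "x": 0, "y": 0, "z": -5, "roll": 0},
    {"gripper": 0, "x": -4, "y": -0.5, "z": -3, "roll": 0},
    {"gripper": 0, "x": -6, "y": -0.5, "z": 0, "roll": 0},
    {"gripper": 0, "x": -6, "y": -0.5, "z": 0, "roll": 0}
  ]
}}

```text
time_s: 9.2
eef_pos: [0.4254, -0.1122, 0.3213]
eef_rot: [0.001, -0.706, 0.708, -0.002]
wrist_force: [0.8, 0.7, -1.9]
opening: 0.674
```

Request:
{"name": "move_arm", "arguments": {
  "moves": [
    {"gripper": 0, "x": -6, "y": -0.4, "z": 0, "roll": 0},
    {"gripper": 0, "x": -6, "y": 0, "z": 0, "roll": 0},
    {"gripper": 0, "x": -3.4, "y": 0, "z": 1, "roll": 0},
    {"gripper": 0, "x": 0, "y": 0, "z": 3, "roll": 0},
    {"gripper": 0, "x": 0, "y": 0, "z": 0, "roll": 0}
  ]
}}

```text
time_s: 9.82
eef_pos: [0.4284, 0.0413, 0.2787]
eef_rot: [0.001, 0.707, -0.707, -0.001]
wrist_force: [-0.4, -0.5, -0.1]
opening: 0.663
```

```bash
python3 - <<'E'
from h import *
go(.43,.0405,.219,-90)
c=cam('scene'); cv2.imwrite('pics/s6.png',cv2.resize(c['img'][150:310,200:400],(750,600))[:,:,::-1])
E
```

```text
t 9.82 pos [0.4284 0.0413 0.2787] F [-0.4 -0.5 -0.1] op 0.663
toolx [ 0.    -1.    -0.001] y [-1.    -0.     0.003] z [-0.003  0.001 -1.   ]
d tool cm [ 0.08 -0.18  5.97] yaw -90.0 roll 0.0
```

View pics/s6.png

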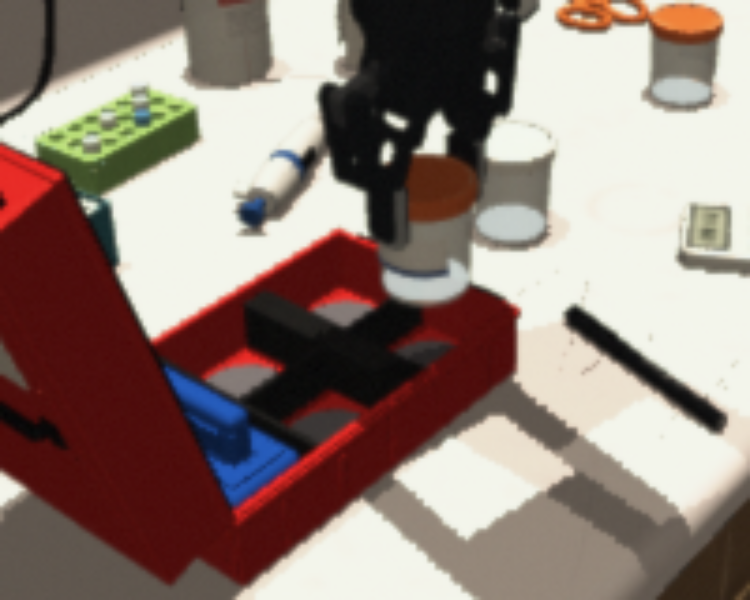

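The cup is held upright at crop (425,230), over the nest. Lowering it.

Request:
{"name": "move_arm", "arguments": {
  "moves": [
    {"gripper": 0, "x": 0.1, "y": -0.1, "z": 2, "roll": 0},
    {"gripper": 0, "x": 0, "y": 0, "z": 2, "roll": 0},
    {"gripper": 0, "x": 0, "y": 0, "z": 1.2, "roll": 0},
    {"gripper": 0, "x": 0, "y": 0, "z": 0.7, "roll": 0},
    {"gripper": 0, "x": 0, "y": 0, "z": 0, "roll": 0}
  ]
}}

```text
time_s: 10.5
eef_pos: [0.4306, 0.0394, 0.2208]
eef_rot: [-0.0, -0.707, 0.708, 0.0]
wrist_force: [-0.1, -0.2, -0.9]
opening: 0.666
```

Request:
{"name": "move_arm", "arguments": {
  "moves": [
    {"gripper": 0, "x": 0, "y": 0, "z": 0.3, "roll": 0},
    {"gripper": 90, "x": 0, "y": 0, "z": 0, "roll": 0},
    {"gripper": 90, "x": 0, "y": 0, "z": 0, "roll": 0},
    {"gripper": 90, "x": 0, "y": 0, "z": -4, "roll": 0},
    {"gripper": 100, "x": 0, "y": 0, "z": -6, "roll": 0}
  ]
}}

```text
time_s: 11.12
eef_pos: [0.4296, 0.0397, 0.3175]
eef_rot: [-0.001, -0.707, 0.707, 0.002]
wrist_force: [2.0, -0.4, 0.7]
opening: 0.999
```

Request:
{"name": "move_arm", "arguments": {
  "moves": [
    {"gripper": 100, "x": 5, "y": 0, "z": 0, "roll": 0},
    {"gripper": 100, "x": 6, "y": 0, "z": 0, "roll": 0},
    {"gripper": 100, "x": 6, "y": 0, "z": 0, "roll": 0},
    {"gripper": 100, "x": 6, "y": -1, "z": 0, "roll": 0},
    {"gripper": 100, "x": 6, "y": -1, "z": 0, "roll": 0}
  ]
}}

```text
time_s: 11.75
eef_pos: [0.4501, -0.2525, 0.3181]
eef_rot: [0.0, -0.707, 0.708, -0.001]
wrist_force: [0.2, 1.2, -0.1]
opening: 1.006
```

```bash
python3 - <<'E'
from h import *
go(.51,-.374,.21,-90)
c=cam('top'); look(c)
E
```

```text
t 11.75 pos [ 0.4501 -0.2525  0.3181] F [ 0.2  1.2 -0.1] op 1.006
toolx [-0.001 -1.     0.001] y [-1.     0.001 -0.001] z [ 0.001 -0.001 -1.   ]
d tool cm [12.13 -6.   10.83] yaw -90.1 roll -0.1
orange px 283 212 A 289.5 ctr [0.43   0.0381] size [0.06  0.051] longdeg -64.6
blue px 13 264 A 291.5 ctr [0.3061 0.8181] size [0.078 0.046] longdeg -91.5
blue px 50 262 A 121.5 ctr [0.3215 0.7114] size [0.031 0.135] longdeg -108.8
blue px 233 206 A 538.0 ctr [0.4589 0.1875] size [0.047 0.11 ] longdeg -179.8
```

Request:
{"name": "move_arm", "arguments": {
  "moves": [
    {"gripper": 100, "x": 5, "y": -3, "z": 0, "roll": 0},
    {"gripper": 100, "x": 5, "y": -2, "z": 0, "roll": 0},
    {"gripper": 100, "x": 2.1, "y": -1, "z": 2, "roll": 0},
    {"gripper": 100, "x": 0, "y": 0, "z": 3, "roll": 0},
    {"gripper": 100, "x": 0, "y": 0, "z": 0, "roll": 0}
  ]
}}

```text
time_s: 12.42
eef_pos: [0.5091, -0.3707, 0.2648]
eef_rot: [0.0, -0.707, 0.708, 0.003]
wrist_force: [-1.0, 0.5, 0.3]
opening: 1.0
```

Request:
{"name": "move_arm", "arguments": {
  "moves": [
    {"gripper": 100, "x": 0, "y": 0, "z": 3.8, "roll": 0},
    {"gripper": 100, "x": 0, "y": 0, "z": 2, "roll": 0},
    {"gripper": 0, "x": 0, "y": 0, "z": 0, "roll": 0},
    {"gripper": 0, "x": 0, "y": 0, "z": 0, "roll": 0},
    {"gripper": 0, "x": 0, "y": 0, "z": 0, "roll": 0}
  ]
}}

```text
time_s: 13.05
eef_pos: [0.5105, -0.3719, 0.2113]
eef_rot: [-0.0, -0.707, 0.707, -0.001]
wrist_force: [0.6, 0.1, -0.7]
opening: 0.665
```

Request:
{"name": "move_arm", "arguments": {
  "moves": [
    {"gripper": 0, "x": 0, "y": 0, "z": -3, "roll": 0},
    {"gripper": 0, "x": 0, "y": 0, "z": -5, "roll": 0},
    {"gripper": 0, "x": -3, "y": 0, "z": -4, "roll": 0},
    {"gripper": 0, "x": -6, "y": 0, "z": -1, "roll": 0},
    {"gripper": 0, "x": -6, "y": 0, "z": 0, "roll": 0}
  ]
}}

```text
time_s: 13.68
eef_pos: [0.5103, -0.2205, 0.3422]
eef_rot: [0.001, -0.706, 0.708, -0.002]
wrist_force: [0.5, 0.4, -1.4]
opening: 0.669
```

```bash
python3 - <<'E'
from h import *
go(.4975,.0405,.27,-90)
E
```

```text
t 13.68 pos [ 0.5103 -0.2205  0.3422] F [ 0.5  0.4 -1.4] op 0.669
toolx [-0.002 -1.     0.002] y [-1.     0.002 -0.004] z [ 0.004 -0.002 -1.   ]
d tool cm [-26.12   1.37   7.15] yaw -90.1 roll -0.1
```

Request:
{"name": "move_arm", "arguments": {
  "moves": [
    {"gripper": 0, "x": -6, "y": 0.3, "z": 0, "roll": 0},
    {"gripper": 0, "x": -6, "y": 0.5, "z": 0, "roll": 0},
    {"gripper": 0, "x": -6, "y": 0.5, "z": 0, "roll": 0},
    {"gripper": 0, "x": -6, "y": 0, "z": 1, "roll": 0},
    {"gripper": 0, "x": -2.1, "y": 0, "z": 3, "roll": 0}
  ]
}}

```text
time_s: 14.3
eef_pos: [0.4979, 0.0424, 0.3018]
eef_rot: [-0.002, 0.708, -0.706, 0.002]
wrist_force: [0.4, -0.8, -2.2]
opening: 0.67
```

Request:
{"name": "move_arm", "arguments": {
  "moves": [
    {"gripper": 0, "x": 0, "y": 0, "z": 3, "roll": 0},
    {"gripper": 0, "x": 0, "y": 0, "z": 0, "roll": 0}
  ]
}}

```text
time_s: 14.55
eef_pos: [0.4963, 0.0401, 0.2683]
eef_rot: [-0.001, -0.707, 0.707, 0.002]
wrist_force: [0.7, 0.1, -0.0]
opening: 0.663
```

```bash
python3 - <<'E'
from h import *
go(.4975,.0405,.22,-90)
E
```

```text
t 14.55 pos [0.4963 0.0401 0.2683] F [ 0.7  0.1 -0. ] op 0.663
toolx [-0.    -1.    -0.001] y [-1.     0.     0.004] z [-0.004  0.001 -1.   ]
d tool cm [-0.04 -0.14  4.83] yaw -90.0 roll -0.0
```

Request:
{"name": "move_arm", "arguments": {
  "moves": [
    {"gripper": 0, "x": 0, "y": -0.1, "z": 2, "roll": 0},
    {"gripper": 0, "x": 0, "y": 0, "z": 1.6, "roll": 0},
    {"gripper": 0, "x": 0, "y": 0, "z": 1.0, "roll": 0},
    {"gripper": 0, "x": 0, "y": 0, "z": 0.3, "roll": 0},
    {"gripper": 0, "x": 0, "y": 0, "z": 0, "roll": 0}
  ]
}}

```text
time_s: 15.18
eef_pos: [0.4986, 0.0394, 0.2209]
eef_rot: [0.0, -0.707, 0.707, -0.0]
wrist_force: [-0.1, 0.9, -1.8]
opening: 0.667
```

Request:
{"name": "move_arm", "arguments": {
  "moves": [
    {"gripper": 0, "x": 0, "y": 0, "z": 0.1, "roll": 0},
    {"gripper": 90, "x": 0, "y": 0, "z": 0, "roll": 0},
    {"gripper": 90, "x": 0, "y": 0, "z": 0, "roll": 0},
    {"gripper": 90, "x": 0, "y": 0, "z": -4, "roll": 0},
    {"gripper": 90, "x": 0, "y": 0, "z": -6, "roll": 0}
  ]
}}

```text
time_s: 15.8
eef_pos: [0.4975, 0.0396, 0.3192]
eef_rot: [-0.001, -0.707, 0.707, 0.002]
wrist_force: [1.5, 0.2, 1.1]
opening: 0.902
```

Request:
{"name": "move_arm", "arguments": {
  "moves": [
    {"gripper": 0, "x": 5, "y": 0, "z": -5, "roll": 0},
    {"gripper": 0, "x": 5, "y": 0, "z": -5, "roll": 0},
    {"gripper": 0, "x": 5, "y": 0, "z": -5, "roll": 0},
    {"gripper": 0, "x": 5, "y": 0, "z": 0, "roll": 0},
    {"gripper": 0, "x": 0, "y": 0, "z": 0, "roll": 0}
  ]
}}

```text
time_s: 16.42
eef_pos: [0.498, -0.146, 0.453]
eef_rot: [-0.0, -0.705, 0.709, -0.001]
wrist_force: [-0.2, 0.1, 0.0]
opening: -0.001
```

```bash
python3 - <<'E'
from h import *
obs()
c=cam('top'); look(c); s=cam('scene'); print('scene');
cv2.imwrite('pics/m7.png',np.vstack([cv2.resize(c['img'][140:260,150:470],(700,262)),cv2.resize(s['img'][120:320,50:475],(700,329))])[:,:,::-1])
E
```

```text
t 16.43 pos [ 0.498 -0.146  0.453] F [-0.2  0.1  0. ] op -0.001
toolx [-0.005 -1.     0.001] y [-1.     0.005 -0.001] z [ 0.001 -0.001 -1.   ]
orange px 281 188 A 143.5 ctr [0.5011 0.0512] size [0.056 0.032] longdeg -21.3
blue px 13 264 A 291.0 ctr [0.3061 0.8181] size [0.078 0.046] longdeg -91.5
blue px 48 262 A 127.5 ctr [0.3212 0.716 ] size [0.033 0.142] longdeg -106.5
blue px 233 206 A 537.0 ctr [0.4589 0.1875] size [0.047 0.11 ] longdeg -179.8
scene
```

View pics/m7.png

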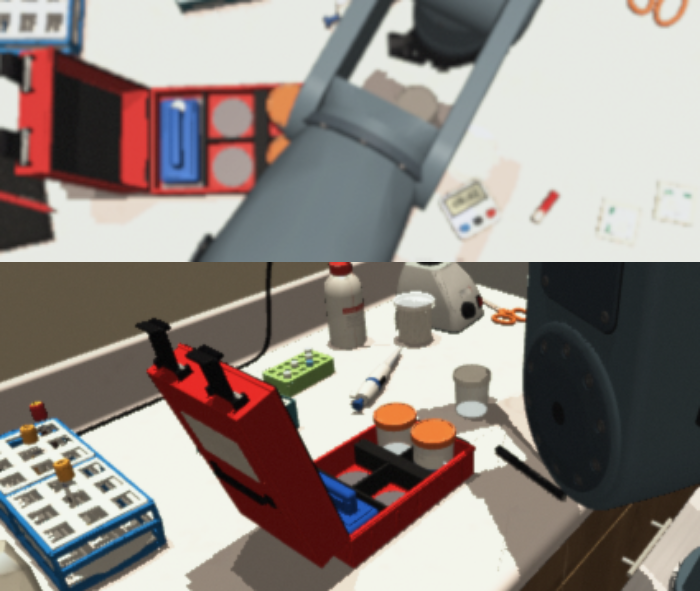

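All the load is in: both cups stand in the front nests, the block is in the bay, and no other orange cup is visible. Next I measure the lid angle and latch angles from the corners in the earlier scene crop (s4): outer corner at (130,258), inner corner at (205,200).

```bash
cat >> h.py <<'E'
H=np.array([.463,.2275,.046])
def P(th,s,n,x=.463): return np.array([x,H[1]-s*np.cos(th)+n*np.sin(th),H[2]+s*np.sin(th)+n*np.cos(th)])
E
python3 - <<'E'
from h import *
c=cam('scene'); T=np.array(c['world_from_camera'])
def rx(u,v,x):
    d=T[:3,:3]@np.array([(u-c['cx'])/c['fx'],-(v-c['cy'])/c['fy'],-1]); return T[:3,3]+d*(x-T[0,3])/d[0]
o=rx(150+130/3,130+258/3,.392); i=rx(150+205/3,130+200/3,.392); print('outer',o,'inner',i)
for n,p in(('o',o),('i',i)):
    y,z=p[1]-H[1],p[2]-H[2]; print(n,'r',np.hypot(y,z),'deg from -y',np.degrees(np.arctan2(z,-y)), 'minus', 11.1 if n=='o' else 0)
# latches: predicted pixels at angle a for lid angle
for th in (1.95,2.05):
  print(th,'corners',proj(c,P(th,.224,.044,.392)),proj(c,P(th,.224,0,.392)))
  for a in (1.57,2.0):
    print([tuple(np.round(proj(c,P(th,.230+L*np.sin(a),.028-L*np.cos(a),.421))).astype(int)) for L in(0,.044)])
h=c['img'][110:230,90:240]; cv2.imwrite('pics/l8.png',cv2.resize(h,(750,600),interpolation=cv2.INTER_CUBIC)[:,:,::-1])
E
```

```text
outer [0.392      0.33131794 0.24887725] inner [0.392      0.28801706 0.25938035]
o r 0.22789765957584013 deg from -y 117.10009071296224 minus 11.1
i r 0.2217960466791785 deg from -y 105.83393019641218 minus 0
1.95 corners (np.float64(181.85685846076169), np.float64(229.48411350977975)) (np.float64(205.66477878152813), np.float64(206.3633801568662))
[(np.int64(176), np.int64(211)), (np.int64(159), np.int64(189))]
[(np.int64(176), np.int64(211)), (np.int64(150), np.int64(201))]
2.05 corners (np.float64(171.3323932550273), np.float64(244.28029994880018)) (np.float64(194.17630007528112), np.float64(218.41996750311793))
[(np.int64(165), np.int64(225)), (np.int64(144), np.int64(206))]
[(np.int64(165), np.int64(225)), (np.int64(136), np.int64(219))]
```

View pics/l8.png

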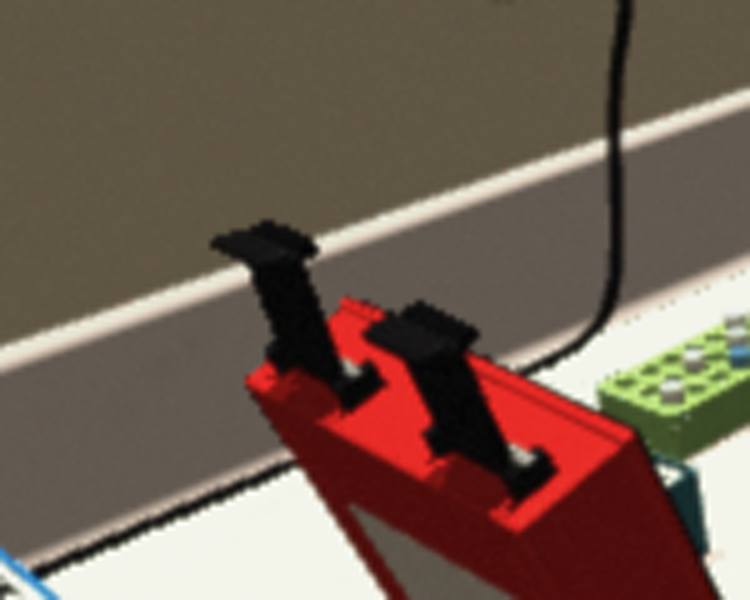

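The outer lid corner measures r = 0.228 m, which matches the model exactly, so the lid is at about 1.85 rad. The latches stick straight out at about 1.6 rad, with the near one running from crop (500,470) to (420,335). I'll go over and behind the lid with the gripper open, then push with the back of one finger between the latches.

Request:
{"name": "move_arm", "arguments": {
  "moves": [
    {"gripper": 100, "x": 0, "y": 1, "z": -4, "roll": 0},
    {"gripper": 100, "x": -4, "y": 1, "z": -4, "roll": 0},
    {"gripper": 100, "x": -6, "y": 1, "z": 0, "roll": 0},
    {"gripper": 100, "x": -6, "y": 0.5, "z": 0, "roll": 0},
    {"gripper": 100, "x": -6, "y": 0, "z": 0, "roll": 0}
  ]
}}

```text
time_s: 17.2
eef_pos: [0.4622, 0.08, 0.5323]
eef_rot: [-0.0, 0.707, -0.707, 0.0]
wrist_force: [1.3, 0.4, -0.3]
opening: 1.0
```

Request:
{"name": "move_arm", "arguments": {
  "moves": [
    {"gripper": 100, "x": -6, "y": 0, "z": 0, "roll": 0},
    {"gripper": 100, "x": -6, "y": 0, "z": 0, "roll": 0},
    {"gripper": 100, "x": -6, "y": 0, "z": 0, "roll": 0},
    {"gripper": 100, "x": -6, "y": 0, "z": 0, "roll": 0},
    {"gripper": 100, "x": 0, "y": 0, "z": 0, "roll": 0}
  ]
}}

```text
time_s: 17.82
eef_pos: [0.4616, 0.3216, 0.5311]
eef_rot: [0.001, 0.71, -0.705, -0.001]
wrist_force: [-0.2, -0.2, -1.3]
opening: 0.999
```

```bash
python3 - <<'E'
from h import *
go(.463,.425,.365,-89.7)
E
```

```text
t 17.82 pos [0.4616 0.3216 0.5311] F [-0.2 -0.2 -1.3] op 0.999
toolx [ 0.007 -1.    -0.   ] y [-1.    -0.007  0.002] z [-0.002  0.    -1.   ]
d tool cm [-10.33  -0.25  16.62] yaw -89.6 roll 0.1
```

Request:
{"name": "move_arm", "arguments": {
  "moves": [
    {"gripper": 100, "x": -5.3, "y": 0, "z": 0, "roll": 0},
    {"gripper": 100, "x": -5, "y": 0, "z": 2, "roll": 0},
    {"gripper": 100, "x": 0, "y": 0, "z": 5, "roll": 0},
    {"gripper": 100, "x": 0, "y": 0, "z": 5, "roll": 0},
    {"gripper": 100, "x": 0, "y": 0, "z": 4.6, "roll": 0}
  ]
}}

```text
time_s: 18.45
eef_pos: [0.4627, 0.4198, 0.3642]
eef_rot: [0.001, 0.707, -0.707, -0.0]
wrist_force: [0.4, -0.2, 0.5]
opening: 0.998
```

Request:
{"name": "move_arm", "arguments": {
  "moves": [
    {"gripper": 100, "x": 1, "y": -0.2, "z": 0, "roll": 0},
    {"gripper": 100, "x": 1, "y": 0, "z": 0, "roll": 0},
    {"gripper": 100, "x": 1, "y": 0, "z": 0, "roll": 0},
    {"gripper": 100, "x": 0.5, "y": 0, "z": 0, "roll": 0},
    {"gripper": 100, "x": 0, "y": 0, "z": 0, "roll": 0}
  ]
}}

```text
time_s: 19.08
eef_pos: [0.4664, 0.3857, 0.3718]
eef_rot: [0.005, -0.707, 0.707, -0.0]
wrist_force: [-3.7, 5.7, 11.0]
opening: 1.007
```

```bash
python3 - <<'E'
from h import *
obs()
s=cam('scene',None); cv2.imwrite('pics/s9.png',cv2.resize(s['img'][60:300,70:390],(800,600))[:,:,::-1])
E
```

```text
t 19.07 pos [0.4664 0.3857 0.3718] F [-3.7  5.7 11. ] op 1.007
toolx [-0.001 -1.    -0.006] y [-1.     0.001 -0.007] z [ 0.007  0.006 -1.   ]
```

View pics/s9.png

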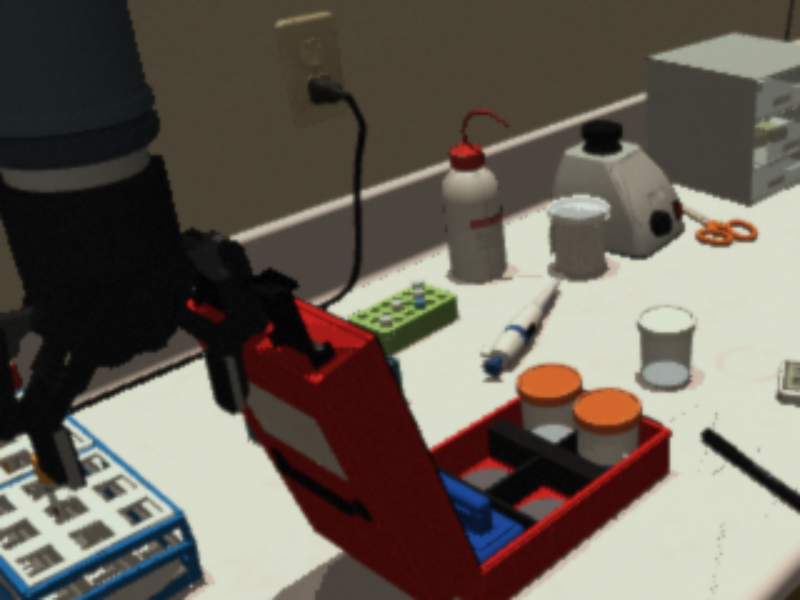

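Contact is near the linkage knuckle at crop (215,255), resting on the lid edge, with 11 N of upward force on the tool. I'll back off, raise 2.5 cm and push with the finger itself.

Request:
{"name": "move_arm", "arguments": {
  "moves": [
    {"gripper": 100, "x": -2, "y": 0, "z": 0, "roll": 0},
    {"gripper": 100, "x": 0, "y": 0, "z": -2.5, "roll": 0},
    {"gripper": 100, "x": 1, "y": 0, "z": 0, "roll": 0},
    {"gripper": 100, "x": 1, "y": 0, "z": 0, "roll": 0},
    {"gripper": 100, "x": 0, "y": 0, "z": 0, "roll": 0}
  ]
}}

```text
time_s: 19.75
eef_pos: [0.4657, 0.3839, 0.3905]
eef_rot: [-0.001, -0.706, 0.708, 0.0]
wrist_force: [0.1, -1.2, -0.2]
opening: 1.001
```

```bash
cat >> h.py <<'E'
def red(c,f,box,size):
    x0,y0,x1,y1=box; cv2.imwrite('pics/'+f,cv2.resize(c['img'][y0:y1,x0:x1],size)[:,:,::-1])
E
python3 - <<'E'
from h import *
obs()
E
```

```text
t 19.75 pos [0.4657 0.3839 0.3905] F [ 0.1 -1.2 -0.2] op 1.001
toolx [-0.002 -1.     0.001] y [-1.     0.002  0.001] z [-0.001 -0.001 -1.   ]
```

Request:
{"name": "move_arm", "arguments": {
  "moves": [
    {"gripper": 100, "x": 1, "y": 0, "z": 0, "roll": 0},
    {"gripper": 100, "x": 1, "y": 0, "z": -0.3, "roll": 0},
    {"gripper": 100, "x": 1, "y": 0, "z": -0.3, "roll": 0},
    {"gripper": 100, "x": 1, "y": 0, "z": -0.3, "roll": 0},
    {"gripper": 100, "x": 0, "y": 0, "z": 0, "roll": 0}
  ]
}}

```text
time_s: 20.38
eef_pos: [0.4658, 0.3439, 0.4001]
eef_rot: [-0.001, -0.706, 0.708, -0.0]
wrist_force: [-0.1, 0.6, 0.5]
opening: 1.0
```

```bash
python3 - <<'E'
from h import *
obs()
red(cam('scene'),'s10.png',(70,60,390,300),(640,480))
E
```

```text
t 20.38 pos [0.4658 0.3439 0.4001] F [-0.1  0.6  0.5] op 1.0
toolx [-0.002 -1.     0.001] y [-1.     0.002  0.   ] z [-0.    -0.001 -1.   ]
```

View pics/s10.png

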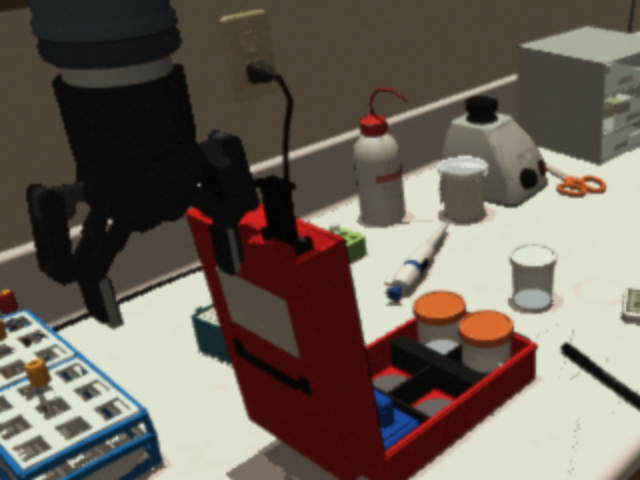

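The lid is following: it is near upright, with the finger behind its edge at crop (230,240). Outer near corner at about (312,258), inner at (350,234).

```bash
cat >> h.py <<'E'
def rx(c,u,v,x=.392):
    T=np.array(c['world_from_camera']); d=T[:3,:3]@np.array([(u-c['cx'])/c['fx'],-(v-c['cy'])/c['fy'],-1]); return T[:3,3]+d*(x-T[0,3])/d[0]
def lid(c,u,v,n=.044):
    p=rx(c,u,v); y,z=p[1]-H[1],p[2]-H[2]; print('corner',np.round(p,3),'r',round(np.hypot(y,z),3),'lid deg',round(np.degrees(np.arctan2(z,-y)-np.arctan2(n,.224)),1))
E
python3 - <<'E'
from h import *
c=cam('scene'); lid(c,70+312/2,60+258/2); lid(c,70+350/2,60+234/2,0)
for t in (100,95,90,80,70,60,50,40,30,20,10): print(t,'edge yz',np.round(P(np.radians(t),.224,.044)[1:],3),'P.19',np.round(P(np.radians(t),.19,.044)[1:],3))
E
```

```text
corner [0.392 0.274 0.265] r 0.224 lid deg 90.7
corner [0.392 0.237 0.27 ] r 0.224 lid deg 92.5
100 edge yz [0.31  0.259] P.19 [0.304 0.225]
95 edge yz [0.291 0.265] P.19 [0.288 0.231]
90 edge yz [0.272 0.27 ] P.19 [0.272 0.236]
80 edge yz [0.232 0.274] P.19 [0.238 0.241]
70 edge yz [0.192 0.272] P.19 [0.204 0.24 ]
60 edge yz [0.154 0.262] P.19 [0.171 0.233]
50 edge yz [0.117 0.246] P.19 [0.139 0.22 ]
40 edge yz [0.084 0.224] P.19 [0.11  0.202]
30 edge yz [0.056 0.196] P.19 [0.085 0.179]
20 edge yz [0.032 0.164] P.19 [0.064 0.152]
10 edge yz [0.015 0.128] P.19 [0.048 0.122]
```

Request:
{"name": "move_arm", "arguments": {
  "moves": [
    {"gripper": 100, "x": 1.5, "y": 0.2, "z": 0, "roll": 0},
    {"gripper": 100, "x": 1.5, "y": 0, "z": 0, "roll": 0},
    {"gripper": 100, "x": 1.5, "y": 0, "z": 0, "roll": 0},
    {"gripper": 100, "x": 1.5, "y": 0, "z": 0, "roll": 0},
    {"gripper": 100, "x": 1.5, "y": 0, "z": 0, "roll": 0}
  ]
}}

```text
time_s: 21.1
eef_pos: [0.4636, 0.2687, 0.4002]
eef_rot: [-0.0, -0.707, 0.708, -0.0]
wrist_force: [1.7, 2.5, 0.5]
opening: 1.001
```

Request:
{"name": "move_arm", "arguments": {
  "moves": [
    {"gripper": 100, "x": 1.3, "y": 0, "z": 0.1, "roll": 0},
    {"gripper": 100, "x": 1.3, "y": 0, "z": 0.2, "roll": 0},
    {"gripper": 100, "x": 1.3, "y": 0, "z": 0.3, "roll": 0},
    {"gripper": 100, "x": 1.1, "y": 0, "z": 0.4, "roll": 0},
    {"gripper": 100, "x": 0, "y": 0, "z": 0, "roll": 0}
  ]
}}

```text
time_s: 21.72
eef_pos: [0.4634, 0.219, 0.3896]
eef_rot: [-0.001, -0.706, 0.708, 0.0]
wrist_force: [1.1, 1.2, 0.4]
opening: 0.999
```

```bash
python3 - <<'E'
from h import *
obs()
red(cam('scene'),'s11.png',(70,60,390,300),(640,480))
E
```

```text
t 21.73 pos [0.4634 0.219  0.3896] F [1.1 1.2 0.4] op 0.999
toolx [-0.002 -1.     0.001] y [-1.     0.002  0.001] z [-0.001 -0.001 -1.   ]
```

View pics/s11.png

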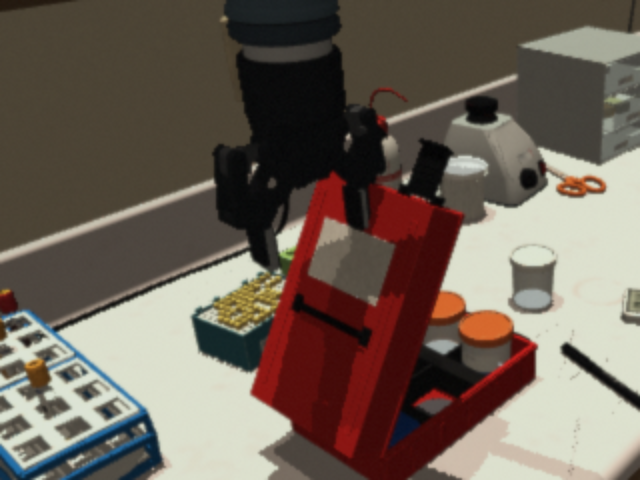

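Request:
{"name": "move_arm", "arguments": {
  "moves": [
    {"gripper": 100, "x": 1.6, "y": 0, "z": 0.6, "roll": 0},
    {"gripper": 100, "x": 1.6, "y": 0, "z": 0.7, "roll": 0},
    {"gripper": 100, "x": 1.5, "y": 0, "z": 0.9, "roll": 0},
    {"gripper": 100, "x": 1.4, "y": 0, "z": 0.9, "roll": 0},
    {"gripper": 100, "x": 1.3, "y": 0, "z": 1.1, "roll": 0}
  ]
}}

```text
time_s: 22.4
eef_pos: [0.4635, 0.1448, 0.3475]
eef_rot: [-0.0, -0.707, 0.708, -0.0]
wrist_force: [-0.1, 0.5, 0.9]
opening: 1.005
```

Request:
{"name": "move_arm", "arguments": {
  "moves": [
    {"gripper": 100, "x": 1.2, "y": 0, "z": 1.2, "roll": 0},
    {"gripper": 100, "x": 1.1, "y": 0, "z": 1.3, "roll": 0},
    {"gripper": 100, "x": 1.0, "y": 0, "z": 1.4, "roll": 0},
    {"gripper": 100, "x": 0.5, "y": 0, "z": 0.8, "roll": 0},
    {"gripper": 100, "x": 0, "y": 0, "z": 0, "roll": 0}
  ]
}}

```text
time_s: 23.02
eef_pos: [0.4632, 0.1077, 0.3003]
eef_rot: [-0.001, -0.707, 0.708, 0.001]
wrist_force: [1.2, 0.7, 0.3]
opening: 1.005
```

```bash
python3 - <<'E'
from h import *
obs()
E
```

```text
t 23.02 pos [0.4632 0.1077 0.3003] F [1.2 0.7 0.3] op 1.005
toolx [-0.002 -1.    -0.   ] y [-1.     0.002  0.002] z [-0.002  0.    -1.   ]
```

Request:
{"name": "move_arm", "arguments": {
  "moves": [
    {"gripper": 100, "x": 0, "y": 0, "z": -6, "roll": 0},
    {"gripper": 0, "x": 3, "y": 0, "z": 0, "roll": 0},
    {"gripper": 0, "x": 3.3, "y": 0, "z": 0, "roll": 0},
    {"gripper": 0, "x": 0, "y": 0, "z": 0, "roll": 0},
    {"gripper": 0, "x": 0, "y": 0, "z": 0, "roll": 0}
  ]
}}

```text
time_s: 23.65
eef_pos: [0.4635, 0.0454, 0.3615]
eef_rot: [0.0, -0.707, 0.708, 0.0]
wrist_force: [-0.1, 0.0, -0.1]
opening: 0.145
```

Request:
{"name": "move_arm", "arguments": {
  "moves": [
    {"gripper": 0, "x": 0, "y": 0, "z": 2, "roll": 0},
    {"gripper": 0, "x": 0, "y": 0, "z": 1.5, "roll": 0},
    {"gripper": 0, "x": 0, "y": 0, "z": 1, "roll": 0},
    {"gripper": 0, "x": 0, "y": 0, "z": 1, "roll": 0},
    {"gripper": 0, "x": 0, "y": 0, "z": 1, "roll": 0}
  ]
}}

```text
time_s: 24.28
eef_pos: [0.4636, 0.045, 0.2959]
eef_rot: [0.0, -0.707, 0.707, -0.0]
wrist_force: [-0.5, -0.6, 0.9]
opening: 0.0
```

Request:
{"name": "move_arm", "arguments": {
  "moves": [
    {"gripper": 0, "x": 0, "y": 0, "z": 1, "roll": 0},
    {"gripper": 0, "x": 0, "y": 0, "z": 0.8, "roll": 0},
    {"gripper": 0, "x": 0, "y": 0, "z": 0.5, "roll": 0},
    {"gripper": 0, "x": 0, "y": 0, "z": 0, "roll": 0}
  ]
}}

```text
time_s: 24.78
eef_pos: [0.4633, 0.0449, 0.2729]
eef_rot: [-0.0, -0.707, 0.707, 0.0]
wrist_force: [0.6, -0.8, 0.2]
opening: -0.0
```

Request:
{"name": "move_arm", "arguments": {
  "moves": [
    {"gripper": 0, "x": 0, "y": 0, "z": 0.5, "roll": 0},
    {"gripper": 0, "x": 0, "y": 0, "z": 0.3, "roll": 0},
    {"gripper": 0, "x": 0, "y": 0, "z": 0.2, "roll": 0},
    {"gripper": 0, "x": 0, "y": 0, "z": 0.2, "roll": 0},
    {"gripper": 0, "x": 0, "y": 0, "z": 0, "roll": 0}
  ]
}}

```text
time_s: 25.4
eef_pos: [0.4636, 0.045, 0.2632]
eef_rot: [-0.0, -0.707, 0.707, 0.0]
wrist_force: [-9.2, 0.9, 21.7]
opening: -0.004
```

The lid bottomed at the expected height: tip at 90 mm with 22 N. Now I back off and prepare the latches.

Request:
{"name": "move_arm", "arguments": {
  "moves": [
    {"gripper": 0, "x": 0, "y": 0, "z": -3, "roll": 0},
    {"gripper": 0, "x": 3, "y": 0, "z": -3, "roll": 0},
    {"gripper": 0, "x": 5, "y": 0, "z": 0, "roll": 0},
    {"gripper": 0, "x": 0, "y": 0, "z": 0, "roll": 0}
  ]
}}

```text
time_s: 25.9
eef_pos: [0.4637, -0.0375, 0.322]
eef_rot: [0.0, -0.705, 0.709, -0.001]
wrist_force: [0.2, -0.1, 0.0]
opening: 0.0
```

```bash
python3 - <<'E'
from h import *
o,m=obs(); print(np.round(o['q'],2))
t,s=cam('top'),cam('scene')
print('pred shut corner px outer',proj(s,P(0,.224,.044,.392)),'inner',proj(s,P(0,.224,0,.392)),'latch b/a tips out',proj(s,[.5056,-.0465,.077]),proj(s,[.4216,-.0465,.077]))
red(s,'s12.png',(200,110,400,260),(800,600))
E
```

```text
t 25.9 pos [ 0.4637 -0.0375  0.322 ] F [ 0.2 -0.1  0. ] op 0.0
toolx [-0.005 -1.     0.001] y [-1.     0.005 -0.002] z [ 0.002 -0.001 -1.   ]
[-0.34  0.03  1.95 -0.    1.16  1.24]
pred shut corner px outer (np.float64(338.32376730351933), np.float64(214.54996323384285)) inner (np.float64(338.05006182358534), np.float64(231.89523418123872)) latch b/a tips out (np.float64(312.33688542673804), np.float64(194.57506189393692)) (np.float64(341.00709242990706), np.float64(205.83100090262252))
```

View pics/s12.png

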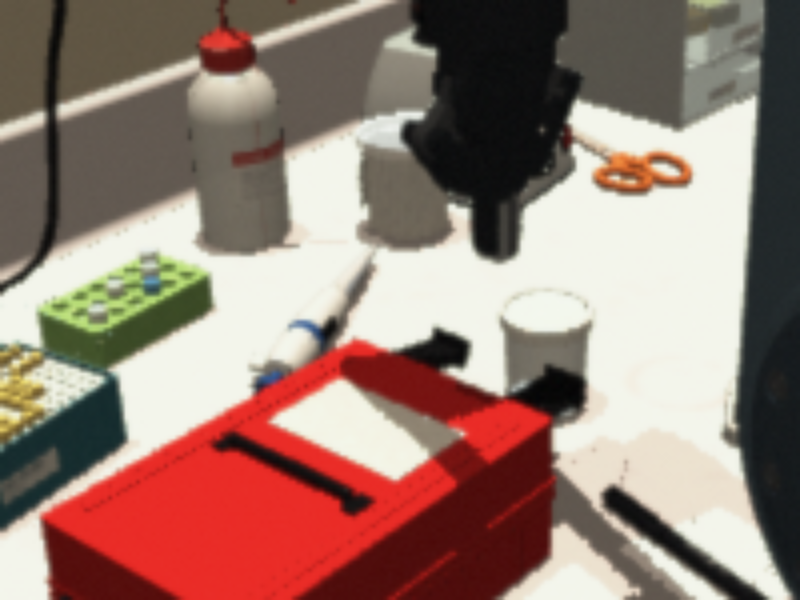

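The shut-lid corner is predicted at px (338.3,214.5) and seen at (337.5,214.5), so the lid is shut. Both latches still stick out, at crop (435,348) and (550,390). I'll roll 90° so the thin side of the fingers faces the case.

Request:
{"name": "move_arm", "arguments": {
  "moves": [
    {"gripper": 0, "x": 0, "y": 0, "z": 0, "roll": -10},
    {"gripper": 0, "x": 0, "y": 0, "z": 0, "roll": -10},
    {"gripper": 0, "x": 0, "y": 0, "z": 0, "roll": -10},
    {"gripper": 0, "x": 0, "y": 0, "z": 0, "roll": -10},
    {"gripper": 0, "x": 0, "y": 0, "z": 0, "roll": -10}
  ]
}}

```text
time_s: 26.62
eef_pos: [0.4631, -0.0336, 0.3207]
eef_rot: [-0.0, 0.941, -0.339, -0.001]
wrist_force: [-0.1, 0.1, -0.3]
opening: -0.0
```

Request:
{"name": "move_arm", "arguments": {
  "moves": [
    {"gripper": 0, "x": 0, "y": 0, "z": 0, "roll": -10},
    {"gripper": 0, "x": 0, "y": 0, "z": 0, "roll": -10},
    {"gripper": 0, "x": 0, "y": 0, "z": 0, "roll": -10},
    {"gripper": 0, "x": 0, "y": 0, "z": 0, "roll": -10},
    {"gripper": 0, "x": 0, "y": 0, "z": 0, "roll": 0}
  ]
}}

```text
time_s: 27.25
eef_pos: [0.4631, -0.0338, 0.3208]
eef_rot: [-0.0, 1.0, -0.001, -0.0]
wrist_force: [-0.1, 0.6, 0.3]
opening: 0.002
```

```bash
python3 - <<'E'
from h import *
go(.4216,-.036,.28,0)
E
```

```text
t 27.25 pos [ 0.4631 -0.0338  0.3208] F [-0.1  0.6  0.3] op 0.002
toolx [ 1.    -0.001 -0.001] y [-0.001 -1.    -0.001] z [-0.001  0.001 -1.   ]
d tool cm [-4.15  0.22  4.08] yaw -0.1 roll -0.1
```

Request:
{"name": "move_arm", "arguments": {
  "moves": [
    {"gripper": 0, "x": -4.1, "y": 0.2, "z": 0, "roll": 0},
    {"gripper": 0, "x": 0, "y": 0, "z": 4, "roll": 0},
    {"gripper": 0, "x": 0, "y": 0, "z": 2, "roll": 0},
    {"gripper": 0, "x": 0, "y": 0, "z": 1, "roll": 0},
    {"gripper": 0, "x": 0, "y": 0, "z": 1, "roll": 0}
  ]
}}

```text
time_s: 27.88
eef_pos: [0.4226, -0.0367, 0.2411]
eef_rot: [-0.0, 1.0, -0.001, 0.0]
wrist_force: [-0.9, 1.0, 1.9]
opening: 0.002
```

Request:
{"name": "move_arm", "arguments": {
  "moves": [
    {"gripper": 0, "x": 0, "y": 0, "z": 1, "roll": 0},
    {"gripper": 0, "x": 0, "y": 0, "z": 1, "roll": 0},
    {"gripper": 0, "x": 0, "y": 0, "z": 0.6, "roll": 0},
    {"gripper": 0, "x": 0, "y": 0, "z": 0, "roll": 0}
  ]
}}

```text
time_s: 28.38
eef_pos: [0.4225, -0.0367, 0.215]
eef_rot: [-0.0, 1.0, -0.001, 0.0]
wrist_force: [-0.6, 1.2, 1.5]
opening: 0.001
```

Request:
{"name": "move_arm", "arguments": {
  "moves": [
    {"gripper": 0, "x": 0, "y": -0.5, "z": 0, "roll": 0},
    {"gripper": 0, "x": 0, "y": -0.5, "z": 0, "roll": 0},
    {"gripper": 0, "x": 0, "y": -0.4, "z": 0, "roll": 0},
    {"gripper": 0, "x": 0, "y": -0.2, "z": 0, "roll": 0},
    {"gripper": 0, "x": 0, "y": 0, "z": 0, "roll": 0}
  ]
}}

```text
time_s: 29.0
eef_pos: [0.4223, -0.0209, 0.2152]
eef_rot: [0.0, 1.0, -0.0, -0.0]
wrist_force: [0.1, -1.3, -1.1]
opening: 0.001
```

Request:
{"name": "move_arm", "arguments": {
  "moves": [
    {"gripper": 0, "x": 0, "y": -0.1, "z": 0, "roll": 0},
    {"gripper": 0, "x": 0, "y": -0.1, "z": 0, "roll": 0},
    {"gripper": 0, "x": 0, "y": 0, "z": 0, "roll": 0}
  ]
}}

```text
time_s: 29.38
eef_pos: [0.4223, -0.0202, 0.2153]
eef_rot: [0.002, 1.0, -0.0, -0.0]
wrist_force: [-1.9, -12.9, -2.6]
opening: -0.0
```

Request:
{"name": "move_arm", "arguments": {
  "moves": [
    {"gripper": 0, "x": 0, "y": -0.2, "z": 0, "roll": 0},
    {"gripper": 0, "x": 0, "y": 0, "z": 0, "roll": 0}
  ]
}}

```text
time_s: 29.62
eef_pos: [0.4225, -0.0195, 0.2156]
eef_rot: [0.003, 1.0, 0.0, -0.0]
wrist_force: [-5.0, -23.8, -1.4]
opening: -0.004
```

Request:
{"name": "move_arm", "arguments": {
  "moves": [
    {"gripper": 0, "x": 0, "y": 1, "z": 0, "roll": 0},
    {"gripper": 0, "x": 0, "y": 1.1, "z": -4, "roll": 0},
    {"gripper": 0, "x": 0, "y": 0, "z": -4, "roll": 0},
    {"gripper": 0, "x": 4, "y": 0, "z": 0, "roll": 0},
    {"gripper": 0, "x": 4.4, "y": -0.1, "z": 0, "roll": 0}
  ]
}}

```text
time_s: 30.25
eef_pos: [0.5075, -0.037, 0.2967]
eef_rot: [-0.0, 1.0, -0.001, 0.001]
wrist_force: [0.6, -0.9, 0.6]
opening: -0.002
```

```bash
python3 - <<'E'
from h import *
go(.5056,-.036,.28,0)
E
```

```text
t 30.25 pos [ 0.5075 -0.037   0.2967] F [ 0.6 -0.9  0.6] op -0.002
toolx [ 1.    -0.002  0.003] y [-0.002 -1.    -0.   ] z [ 0.003  0.    -1.   ]
d tool cm [-0.19 -0.1   1.67] yaw -0.1 roll -0.1
```

Request:
{"name": "move_arm", "arguments": {
  "moves": [
    {"gripper": 0, "x": -0.1, "y": -0.1, "z": 2.2, "roll": 0},
    {"gripper": 0, "x": 0, "y": 0, "z": 2, "roll": 0},
    {"gripper": 0, "x": 0, "y": 0, "z": 1.2, "roll": 0},
    {"gripper": 0, "x": 0, "y": 0, "z": 1, "roll": 0},
    {"gripper": 0, "x": 0, "y": 0, "z": 1, "roll": 0}
  ]
}}

```text
time_s: 30.88
eef_pos: [0.5057, -0.0363, 0.2213]
eef_rot: [0.0, 1.0, -0.001, 0.001]
wrist_force: [0.1, -0.2, 0.8]
opening: -0.002
```

Request:
{"name": "move_arm", "arguments": {
  "moves": [
    {"gripper": 0, "x": 0, "y": 0, "z": 0.7, "roll": 0},
    {"gripper": 0, "x": 0, "y": -0.5, "z": 0, "roll": 0},
    {"gripper": 0, "x": 0, "y": -0.5, "z": 0, "roll": 0},
    {"gripper": 0, "x": 0, "y": -0.4, "z": 0, "roll": 0},
    {"gripper": 0, "x": 0, "y": 0, "z": 0, "roll": 0}
  ]
}}

```text
time_s: 31.5
eef_pos: [0.5052, -0.0218, 0.2142]
eef_rot: [-0.0, 1.0, -0.0, -0.0]
wrist_force: [-0.1, -1.5, 0.1]
opening: 0.0
```

Request:
{"name": "move_arm", "arguments": {
  "moves": [
    {"gripper": 0, "x": 0, "y": -0.2, "z": 0, "roll": 0},
    {"gripper": 0, "x": 0, "y": -0.1, "z": 0, "roll": 0},
    {"gripper": 0, "x": 0, "y": 0, "z": 0, "roll": 0}
  ]
}}

```text
time_s: 31.88
eef_pos: [0.5053, -0.0202, 0.2142]
eef_rot: [0.001, 1.0, -0.0, -0.0]
wrist_force: [-1.7, -7.9, -1.1]
opening: 0.002
```

Request:
{"name": "move_arm", "arguments": {
  "moves": [
    {"gripper": 0, "x": 0, "y": -0.3, "z": 0, "roll": 0},
    {"gripper": 0, "x": 0, "y": 0, "z": 0, "roll": 0}
  ]
}}

```text
time_s: 32.12
eef_pos: [0.5054, -0.0193, 0.2145]
eef_rot: [0.004, 1.0, -0.0, -0.0]
wrist_force: [-3.5, -22.9, -1.5]
opening: -0.001
```

Request:
{"name": "move_arm", "arguments": {
  "moves": [
    {"gripper": 0, "x": 0, "y": 1, "z": 0, "roll": 0},
    {"gripper": 0, "x": 0, "y": 1, "z": -3, "roll": 0},
    {"gripper": 0, "x": 0, "y": 0, "z": -6, "roll": 0},
    {"gripper": 0, "x": 0, "y": 3, "z": -6, "roll": 0},
    {"gripper": 0, "x": 0, "y": 5, "z": -3, "roll": 0}
  ]
}}

```text
time_s: 32.75
eef_pos: [0.5058, -0.1137, 0.394]
eef_rot: [0.0, 1.0, 0.001, 0.003]
wrist_force: [0.8, -1.1, -1.0]
opening: -0.002
```

Request:
{"name": "move_arm", "arguments": {
  "moves": [
    {"gripper": 0, "x": 0, "y": 6, "z": 0, "roll": 0},
    {"gripper": 0, "x": 0, "y": 6, "z": 0, "roll": 0},
    {"gripper": 0, "x": 0, "y": 6, "z": 0, "roll": 0},
    {"gripper": 0, "x": 0, "y": 6, "z": 0, "roll": 0},
    {"gripper": 0, "x": 0, "y": 0, "z": 0, "roll": 0}
  ]
}}

```text
time_s: 33.38
eef_pos: [0.5042, -0.3578, 0.3897]
eef_rot: [0.0, 1.0, -0.003, 0.0]
wrist_force: [0.5, -0.2, 0.4]
opening: 0.001
```

```bash
python3 - <<'E'
from h import *
obs()
t,s=cam('top'),cam('scene')
print('white',ray(t,340.5,187,.068),'latch px if out',[np.round(proj(t,[x,-.03,.077])) for x in(.4216,.5056)],'corner',proj(s,P(0,.224,.044,.392)))
a=cv2.resize(t['img'][150:250,190:370],(540,300),interpolation=cv2.INTER_CUBIC); b=cv2.resize(s['img'][160:250,250:412],(540,300),interpolation=cv2.INTER_CUBIC)
cv2.imwrite('pics/f13.png',np.vstack([a,b])[:,:,::-1])
E
```

```text
t 33.38 pos [ 0.5042 -0.3578  0.3897] F [ 0.5 -0.2  0.4] op 0.001
toolx [ 1.    -0.006  0.   ] y [-0.006 -1.     0.   ] z [ 0. -0. -1.]
white [ 0.4971961  -0.12647832  0.068     ] latch px if out [array([307., 214.]), array([307., 184.])] corner (np.float64(338.32376730351933), np.float64(214.54996323384285))
```

View pics/f13.png

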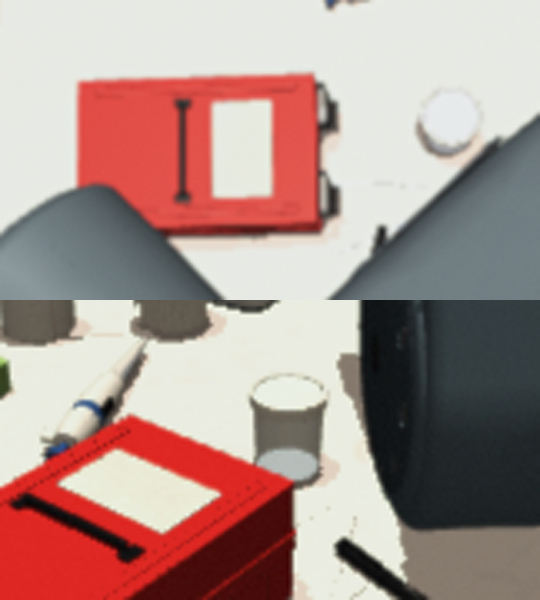

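The final picture shows the lid flush and shut. Both latches hang against the front, at crop (328,105) and (328,192), and the white cup is at its old pixel. Handing in.

```bash
python3 -c "
from h import *
print(ctrl.hand_in())"
```

```text
the job is handed in; nothing more can be done
None
```

I packed the case, shut and latched it, and handed the job in at about 33 s of the allowed 210 s. The hand-in reports no verdict.

- **Load:** There were only two orange-capped cups in this start. I put them upright in nests 1 and 2 and laid the freezer block in the long bay. Before I moved the lid, the camera showed both cups upright, the cup in nest 1 within about 3 mm of centre, and the block within a few mm of the bay centre. The arm partly hid the cup in nest 2, so I checked that one only by eye and by where I released it. I could not re-check the load once the lid was shut.
- **Lid:** I pushed it over and lowered it gradually, planned at well under 1 rad/s, then pressed it down with 22 N. Its corner then showed within 1 px of where a shut lid should be. My first push caught the gripper's knuckle on the lid edge, with about 11 N of upward force on the tool. I backed off, raised the arm 2.5 cm and went on.
- **Latches:** I swept each one down and pressed it with about 23 N. Both stopped within 1 mm of the fully-down position, and the final picture shows both hanging against the front. I had no direct reading of the latch or lid angles.
- **White cup and arm:** The white cup is at the same place in the image as at the start. The arm ended clear of everything.

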